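Set out the power-supply repair kit in its holders

TASK

Set out the parts for the power-supply repair: put the small capacitor in the smallest round dish, the big capacitor in the middle-sized round dish, the flat red-lidded screw tin in the widest round dish, and the heat sink in the oblong tray with its long side along the tray's long side. Each must stand upright, flat on the floor of its own holder and about in its middle.

Things in the scene. Friction and masses are not known exactly. Their poses are not given: they have to be found in the camera images.
- small_cap_mid (a point): The small capacitor: black upright cylinder with a silver top, 22 mm diameter, 35 mm tall. Loose, standing upright on the 3 mm blue-grey mat that covers the working area (mat top at z = 0.003). The point is on its axis, half-way up; z points up.
- big_cap_mid (a point): The big capacitor: blue upright cylinder with a silver top, 35 mm diameter, 50 mm tall. Loose, standing upright on the 3 mm blue-grey mat that covers the working area (mat top at z = 0.003). The point is on its axis, half-way up; z points up.
- tin_mid (a point): The screw tin: wide flat closed round tin with a red lid, 60 mm diameter, 32 mm tall (lid, 59 mm, from 23 mm up). Loose, standing upright on the 3 mm blue-grey mat that covers the working area (mat top at z = 0.003). The point is on its axis, half-way up; z points up.
- sink_mid (a point): The heat sink: bright aluminium block with upright fins, solid for grasping, 38 mm along its x, 50 mm along its y, 29 mm tall. Loose, standing on its base on the same mat. The point is at its centre, half-way up; z points up.
- small_dish: The smallest round dish: white plastic dish with a black rubber floor and a low rim, screwed down on the mat by two small lugs (along its x); inside 34 mm across, outside 42 mm (64 mm over the lugs). Rim 8 mm and floor 3 mm above the mat (11 and 6 mm above the bench). Origin at its centre, at the level of the mat, z up. It does not move. Takes the small capacitor.
- middle_dish: The middle-sized round dish: white plastic dish with a black rubber floor and a low rim, screwed down on the mat by two small lugs (along its x); inside 49 mm across, outside 57 mm (79 mm over the lugs). Rim 8 mm and floor 3 mm above the mat (11 and 6 mm above the bench). Origin at its centre, at the level of the mat, z up. It does not move. Takes the big capacitor.
- wide_dish: The widest round dish: white plastic dish with a black rubber floor and a low rim, screwed down on the mat by two small lugs (along its x); inside 74 mm across, outside 82 mm (104 mm over the lugs). Rim 8 mm and floor 3 mm above the mat (11 and 6 mm above the bench). Origin at its centre, at the level of the mat, z up. It does not move. Takes the screw tin.
- oblong_tray: The oblong tray: white plastic, rectangular, black rubber floor, low rim, screwed down on the mat by two small lugs (along its x); inside 52 mm along its x and 64 mm along its y, outside 60 x 72 mm (82 mm over the lugs along x). Rim 8 mm and floor 3 mm above the mat (11 and 6 mm above the bench). Origin at its centre, at the level of the mat, z up. It does not move. Takes the heat sink, its y along the tray's y (either way round).
Mind the look-alikes: they are no part of the job. What is shaped like the part that bears big_cap_mid but green is not meant. What is shaped like the wide_dish but yellow is not meant.

How it is judged:
By the outcome, as a careful person would: the job done as asked, in the order asked, and still so for the second after the job is handed in, with the robot touching nothing.
It also fails if it takes over 93 s, if anything falls off the work surface, if the arm or the gripper's body presses on something with over 40 N, if the wrist force passes 120 N, or if a joint passes its speed limit or range.

ROBOT

A 7-joint arm with a two-finger parallel gripper is mounted at the origin on a cart in front of the work surface, level with it; the furniture and walls round the work are solid. World frame = base frame: x ahead of the robot, y to its left, z up, the work surface at z = 0. Lengths are in m, angles in degrees, forces in N, time in s.
With the tool pointing down it reaches from about 0.4 to 0.925 m from the base axis. Payload 5.6 kg.
Tool frame: the origin (TCP) lies at the very end of the fingers, on their centre line; the grasp point (between the pads) lies 19 mm behind it (env.hold_point_z is the distance from the TCP to the grasp point, in m); z points along the fingers, y is the direction in which the jaws open and shut (so a half turn about z gives the same grasp; the last joint's range is limited). The gripper opens to 85 mm and grips with 20 to 120 N. Pads are 22 mm wide; open, the fingers measure 114 mm over their backs; the gripper's body (76 mm by 85 mm) begins 54 mm behind the grasp point. The pads swing forward as they close: fully open they stand 13 mm farther back than shut.
Start: joints at [-66.406, 26.786, -0.665, 91.828, 0.344, 61.387, -3.226], TCP at [0.286, 0.584, 0.231] pointing down, gripper open.
Joint ranges: [-144.91, 144.91], [-17.63, 115.5], [-89.93, 88.59], [15.96, 139.68], [-74.01, 254.01], [8.47, 105.57], [-167.45, 167.45]. Speed limits (degrees/s): [147.25, 147.25, 180, 180, 180, 180, 180].

INTERFACE

Orientations are given as [roll, pitch, yaw] about the fixed x, y, z axes, in that order (R = Rz(yaw) Ry(pitch) Rx(roll)).
In Python, from station import env gives the robot as it stands.
- The arm moves only by the tool drive_tool, never from a script. Its arguments are lists of equal length, an entry for each row: "travel": the shift along the tool's x, y, z in mm, a list of three; "twist": the turn about the tool's z in degrees. A call has 1 to 5 rows; each row is the pose to reach, as a shift and turn from the pose commanded when the call began, along the tool's axes at that moment; what a row does not reach only later rows make up. A row lasts 1/10 s, in which the tool goes at most 50 mm and 8.59 degrees, less where a joint would pass 70% of its speed; a pose out of reach is approached as far as the arm can. A call with a gripper value outside its range is refused whole. "gripper" is the closure, from 0 (fully open) to 1 (shut), set as the call begins (left out, the last holds). The fingers move at their own pace and stop on an object; "newtons" is the grip in N (left out, the last holds). Time passes only in rows, so rows that repeat a pose let the fingers close. It gives the time, the measured TCP pose, the force and the opening at its end, in the units of the state.
- env.state(): the state, without advancing time (a new reading comes with each control period).
- env.snapshot(name): name is "scene" or "top"; returns a dict with "frame" (400x640x3 uint8, red, green, blue), "mtx" (3x3 intrinsics, pixels), "world_to_cam" (4x4, takes a point from world to camera coordinates). Camera axes: x right, y down, z forward; pixel columns grow to the right and rows downward; lengths in m; the calibration is good to about 2 mm. A picture is of the moment at which its call begins. There is no depth.
- env.hand_in(): hands the job in, once; it reports no verdict.
Trained networks look in the newest picture that a camera, given by its name, has taken for a name from the list of things; names that differ only in an ending like _2 or _b are one class to them, and where a whole thing is asked for, a point or a joint stands for the part that bears it (a point fixed in the world has none). Each returns a list of dicts, best first, with "confidence" (0 to 1); they miss things now and then, are a little off and sometimes report something else, mostly with a low value. They report only what shows in the picture. A call takes as long as a camera call. They do not tell look-alikes from the thing itself.
- env.outline_of(target, camera): "pixels" (400x640 bool, what is visible of it) and "extent" ([left, top, right, bottom] in pixels, round what is visible of it).
- env.place_of(target, camera): "centre" ([row, column] in pixels: a listed point, or the origin of a listed thing).
The state is a dict: "clock": time; "q": joint angles; "joint_velocities": joint speeds; "joint_efforts": joint torques, N m; "position": TCP position; "eef_rot": TCP orientation; "wrist_force": force on the tool from outside, world axes, zero at the start; "ft_torque": the same for the moment, N m; "finger_gap": finger opening in m.
Only numpy, scipy, OpenCV 4.12 (cv2) and the standard library are available. Lean on these libraries where they do the work, as an engineer would, in place of code of your own. Each camera call takes 0.05 s, during which the arm holds its last target.

## Working session

There is one attempt and no reset: what is moved stays moved. The work goes in short steps, Python scripts to look and compute and a tool call to move; the robot and the scene stay as the last step left them, time stands still between calls to the robot, and variables do not carry over. Pictures are saved under pics/ and viewed, and the job is handed in when it is done.

Besides the shell and the picture viewer there is one more tool, called after "Emit:" as name(argument=value, ...) on one line, values as JSON. drive_tool: Moves the arm, as the interface text tells. Its arguments: {"type":"object","properties":{"travel":{"type":"array","items":{"type":"array","items":{"type":"number"}}},"twist":{"type":"array","items":{"type":"number"}},"gripper":{"type":"number"},"newtons":{"type":"number"}},"required":["travel","twist"]}

```bash
ls; mkdir -p pics
python3 - <<'E'
from station import env
import cv2
print(env.state())
for c in ("scene","top"):
    s=env.snapshot(c); cv2.imwrite(f"pics/{c}0.png",s["frame"][...,::-1]); print(s["mtx"],s["world_to_cam"])
E
```

```text
pics
{'clock': 0.0, 'q': array([-66.40662317,  26.83458212,  -0.66784891,  91.88193272,
         0.34367593,  61.38799491,  -3.22509442]), 'joint_velocities': array([-0.00351818,  0.05448989, -0.00695967,  0.02365888, -0.01791492,
       -0.03996628, -0.04166836]), 'joint_efforts': array([ 3.99257879e-04, -5.32400608e+01,  2.15631619e-02, -2.51312202e+01,
        1.14587278e-02,  7.85934302e-03, -1.52738903e-05]), 'position': array([0.28530361, 0.58340014, 0.23034711]), 'eef_rot': array([-1.79897652e+02,  5.70644634e-03,  1.53942589e+02]), 'wrist_force': array([0.61273183, 0.34197091, 0.87484603]), 'ft_torque': array([0.00918342, 0.00739294, 0.00844373]), 'finger_gap': 0.08543064450348671}
[[441.08368713   0.         319.99198575]
 [  0.         441.08368713 195.45045591]
 [  0.           0.           1.        ]] [[ 0.66096804 -0.75018816  0.01841117 -0.34324584]
 [-0.56608046 -0.51456224 -0.64403308  0.39173775]
 [ 0.49261969  0.41526308 -0.76477606  0.88541984]
 [ 0.          0.          0.          1.        ]]
[[458.19768745   0.         322.24827018]
 [  0.         458.19768745 197.67792699]
 [  0.           0.           1.        ]] [[ 0.02815564 -0.99952128  0.01282475  0.04215514]
 [-0.98111803 -0.03008865 -0.19105518  0.59929704]
 [ 0.19134959 -0.00720331 -0.98149551  1.03457333]
 [ 0.          0.          0.          1.        ]]
```

View pics/scene0.png

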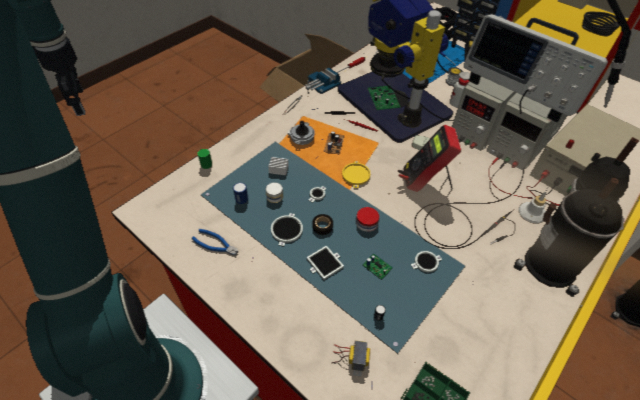

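View pics/top0.png

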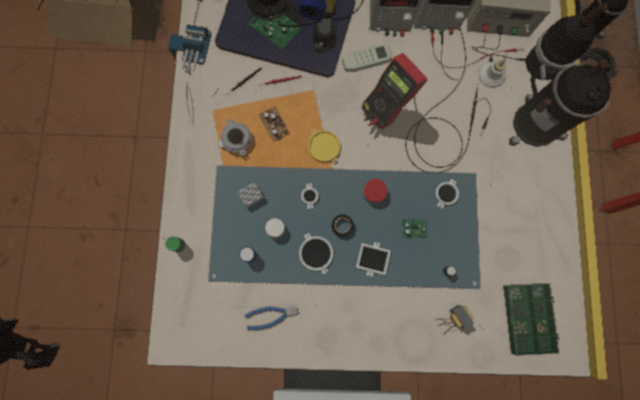

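The mat objects in the top view (column, row) are:
- heat sink (250,195)
- small dish (310,195)
- red tin (376,190)
- middle dish (447,193)
- blue capacitor (248,256)
- wide dish (316,253)
- tray (374,259)
- small capacitor (450,271)

The green capacitor (175,244) and the yellow dish (324,147) are the look-alikes and lie off the mat. A white jar, a black ring and a PCB are obstacles.

```bash
cat > h.py <<'E'
import numpy as np, cv2
from scipy.optimize import least_squares
from station import env
ZH=dict(small_cap_mid=.0205,big_cap_mid=.028,tin_mid=.019,sink_mid=.0175,small_dish=.003,middle_dish=.003,wide_dish=.003,oblong_tray=.003)
def ray(s,col,row,z):
    M=s["world_to_cam"];R=M[:3,:3];t=M[:3,3]
    d=R.T@np.linalg.solve(s["mtx"],[col,row,1.]);c=-R.T@t
    return c+d*(z-c[2])/d[2]
def proj(s,P):
    p=np.atleast_2d(P)@s["world_to_cam"][:3,:3].T+s["world_to_cam"][:3,3]
    p=p@s["mtx"].T; return p[:,:2]/p[:,2:]
E
python3 - <<'E'
from h import *
for c in("top","scene"):
    s=env.snapshot(c)
    for n,z in ZH.items():
        for r in env.place_of(n,c)[:3]:
            rr,cc=r["centre"]; print(c,n,round(r["confidence"],2),np.round([cc,rr],1),np.round(ray(s,cc,rr,z),4)[:2])
    for n in ZH:
        for r in env.outline_of(n,c)[:2]: print(c,n,"outl",round(r["confidence"],2),r["extent"],r["pixels"].sum())
print(env.state()["clock"])
E
```

```text
top small_cap_mid 0.52 [446.5 270.7] [ 0.4357 -0.2436]
top big_cap_mid 0.83 [178.1 242.3] [0.4842 0.4014]
top big_cap_mid 0.52 [244.7 256.4] [0.4553 0.2403]
top tin_mid 0.89 [374.1 191.3] [ 0.6254 -0.0686]
top sink_mid 0.58 [251.4 194.2] [0.609  0.2347]
top small_dish 0.7 [309.7 192.1] [0.6217 0.0912]
top middle_dish 0.72 [444.2 192.2] [ 0.6319 -0.2474]
top wide_dish 0.81 [320.7 143. ] [0.7511 0.0673]
top wide_dish 0.8 [316.2 253.2] [0.4696 0.0702]
top oblong_tray 0.55 [372.4 259.9] [ 0.4573 -0.0675]
top small_cap_mid outl 0.67 [442.0, 264.4, 455.8, 276.3] 102
top big_cap_mid outl 0.82 [167.6, 236.8, 185.6, 248.1] 299
top big_cap_mid outl 0.67 [237.3, 247.3, 256.3, 262.7] 223
top tin_mid outl 0.92 [360.8, 176.4, 390.1, 204.0] 490
top sink_mid outl 0.9 [238.9, 185.8, 263.2, 210.1] 386
top sink_mid outl 0.47 [302.0, 234.2, 332.9, 273.5] 911
top small_dish outl 0.51 [302.7, 182.7, 315.8, 209.0] 249
top middle_dish outl 0.64 [436.7, 181.7, 458.6, 209.0] 435
top middle_dish outl 0.53 [361.3, 178.7, 386.0, 205.3] 493
top wide_dish outl 0.89 [303.2, 232.4, 332.2, 275.3] 942
top wide_dish ou
[... 465 characters left out ...]
2538]
scene wide_dish 0.89 [286.5 227.9] [0.472  0.0744]
scene wide_dish 0.6 [360.4 171.5] [0.7605 0.0561]
scene oblong_tray 0.26 [287.3 230.3] [0.4679 0.0675]
scene big_cap_mid outl 0.76 [201.2, 153.3, 211.8, 167.5] 192
scene big_cap_mid outl 0.68 [234.7, 181.0, 248.9, 204.1] 237
scene tin_mid outl 0.67 [353.1, 206.4, 381.6, 233.4] 510
scene sink_mid outl 0.87 [269.8, 156.3, 283.6, 173.7] 265
scene small_dish outl 0.48 [308.7, 189.0, 324.6, 199.6] 160
scene middle_dish outl 0.62 [412.1, 254.2, 442.8, 270.8] 438
scene wide_dish outl 0.87 [267.6, 215.4, 300.5, 245.0] 689
scene wide_dish outl 0.74 [342.3, 159.1, 370.4, 189.0] 563
scene oblong_tray outl 0.57 [310.2, 250.6, 344.6, 281.6] 719
1.8
```

```bash
cat >> h.py <<'E'
DIM=dict(small_cap_mid=(.011,.003,.038),big_cap_mid=(.0175,.003,.053),tin_mid=(.03,.003,.035),small_dish=(.021,.011,.017),middle_dish=(.0285,.011,.0245),wide_dish=(.041,.011,.037))
def circ(x,y,r,z,n=40):
    a=np.linspace(0,2*np.pi,n,endpoint=False);return np.c_[x+r*np.cos(a),y+r*np.sin(a),0*a+z]
def rect(x,y,yaw,a,b,z):
    c,s=np.cos(yaw),np.sin(yaw);P=np.array([[a,b],[-a,b],[-a,-b],[a,-b]])/2
    return np.c_[P@np.array([[c,s],[-s,c]])+[x,y],[z]*4]
def curves(n,p):
    x,y=p[:2]
    if n=="sink_mid": return [rect(x,y,p[2],.038,.05,.003),rect(x,y,p[2],.038,.05,.032)]
    if n=="oblong_tray": return [rect(x,y,p[2],.06,.072,.011),rect(x,y,p[2],.052,.064,.011)]
    a,b,c=DIM[n]
    if n.endswith("dish"): return [circ(x,y,a,b),circ(x,y,c,b)]
    return [circ(x,y,a,b),circ(x,y,a,c)]
def sheet(s,guess,fn,Z=6,h=22):
    rows=[];t=[]
    for n,p in guess.items():
        uv=proj(s,[p[0],p[1],.015])[0];o=np.round(uv).astype(int)-h
        im=s["frame"][o[1]:o[1]+2*h,o[0]:o[0]+2*h,::-1]
        im=cv2.resize(im,None,fx=Z*190/(2*h*Z),fy=Z*190/(2*h*Z)) if 0 else cv2.resize(im,(190,190),interpolation=cv2.INTER_CUBIC)
        k=190/(2*h); im2=im.copy()
        for i,cv in enumerate(curves(n,p)):
            q=((proj(s,cv)-o+.5)*k)
            cv2.polylines(im2,[np.round(q*8).astype(np.int32)],True,[(0,255,0),(0,255,255)][i],1,cv2.LINE_AA,3)
        cv2.putText(im2,n[:9],(2,12),0,.4,(255,255,255),1)
        t.append(np.vstack([im,im2]))
    rows=[np.hstack(t[i:i+4]) for i in range(0,len(t),4)]
    if len(rows)>1 and rows[-1].shape!=rows[0].shape: rows[-1]=np.hstack([rows[-1]]+[np.zeros((380,rows[0].shape[1]-rows[-1].shape[1],3),np.uint8)])
    for i,r in enumerate(rows): cv2.imwrite(fn%i,r)
E
python3 - <<'E'
from h import *
G=dict(small_cap_mid=(.4357,-.2436),big_cap_mid=(.4603,.238),tin_mid=(.6254,-.0686),sink_mid=(.609,.2347,.5),small_dish=(.6200,.0912),middle_dish=(.6319,-.2474),wide_dish=(.4696,.0702),oblong_tray=(.4573,-.0675,0))
for c in("top","scene"): sheet(env.snapshot(c),G,f"pics/{c}_a%d.png")
E
```

```text
(no output)
```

View pics/top_a0.png

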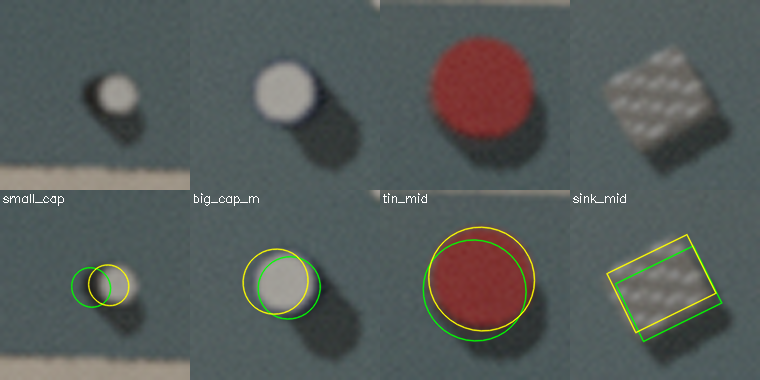

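View pics/top_a1.png

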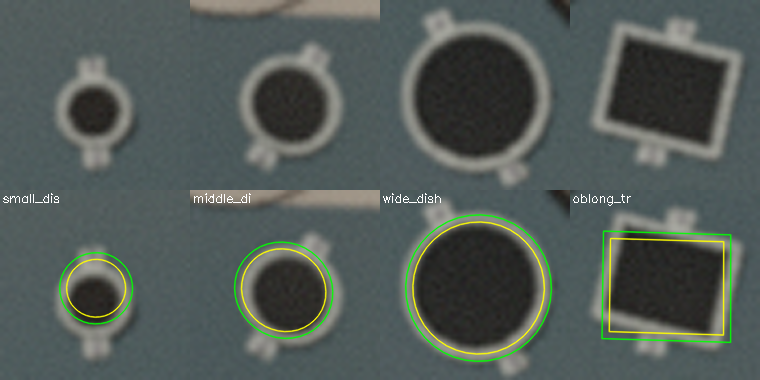

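View pics/scene_a0.png

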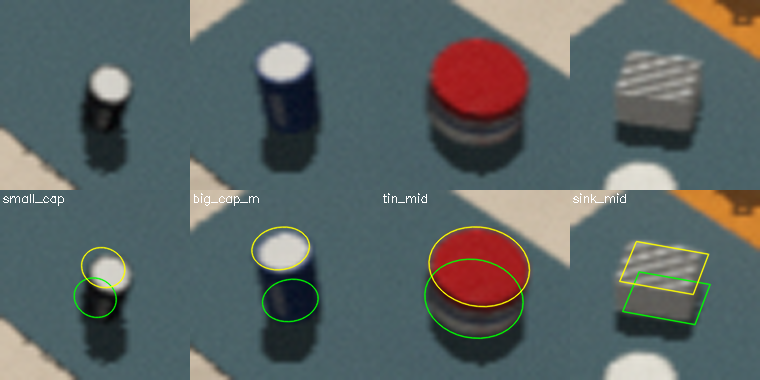

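View pics/scene_a1.png

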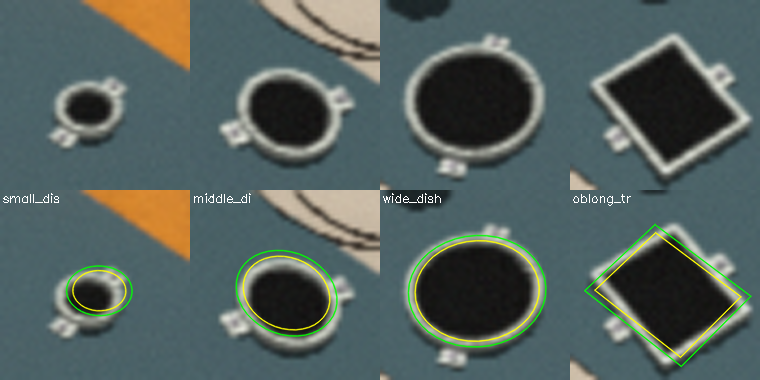

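```bash
cat >> h.py <<'E'
U=6
def cropup(s,p,h=24):
    o=np.round(proj(s,[p[0],p[1],.015])[0]).astype(int)-h
    im=s["frame"][o[1]:o[1]+2*h,o[0]:o[0]+2*h]
    return cv2.resize(im,None,fx=U,fy=U,interpolation=cv2.INTER_CUBIC),o
def poly(s,P,o,sh):
    m=np.zeros(sh[:2],np.uint8);q=(proj(s,P)-o+.5)*U-.5
    cv2.fillConvexPoly(m,cv2.convexHull(np.round(q*16).astype(np.int32)),1,cv2.LINE_8,4);return m
def model(s,n,p,o,sh):
    x,y=p[:2]
    if n=="sink_mid":
        return poly(s,np.vstack(curves(n,p)),o,sh)
    if n=="oblong_tray": return poly(s,rect(x,y,p[2],.052,.064,.011),o,sh)&poly(s,rect(x,y,p[2],.052,.064,.006),o,sh)
    a,b,c=DIM[n]
    if n.endswith("dish"): return poly(s,circ(x,y,c,.011),o,sh)&poly(s,circ(x,y,c,.006),o,sh)
    if n=="tin_mid": return poly(s,np.vstack([circ(x,y,.0295,.035),circ(x,y,.0295,.026)]),o,sh)
    return poly(s,circ(x,y,a*.93,c),o,sh)
def seg(s,n,im):
    f=im.astype(float);L=f.mean(2);sat=f.max(2)-f.min(2)
    if n=="sink_mid":
        m=((f[...,2]-f[...,0])<6)&(L>60)
    elif n=="tin_mid": m=(f[...,0]-f[...,2])>40
    elif n in("small_cap_mid","big_cap_mid"): m=L>122
    else: m=L<95
    if n.endswith("dish") or n=="oblong_tray": m=L<70
    k,lab,st,ce=cv2.connectedComponentsWithStats(m.astype(np.uint8))
    best=1+np.argmin([np.hypot(*(c-np.array(im.shape[1::-1])/2))-.02*a[4]**.5*10 if a[4]>200 else 1e9 for c,a in zip(ce[1:],st[1:])])
    return (lab==best).astype(np.uint8)
def fit(s,n,p):
    p=np.array(p,float)
    for it in range(2):
        im,o=cropup(s,p);m=seg(s,n,im);mf=cv2.GaussianBlur(m.astype(np.float32),(0,0),6)
        from scipy.optimize import minimize
        def cost(d):
            g=cv2.GaussianBlur(model(s,n,d*sc,o,im.shape).astype(np.float32),(0,0),6);return float(((g-mf)**2).sum())
        sc=np.array([.002,.002,.05][:len(p)])
        p0=p/sc; sim=np.vstack([p0]+[p0+2.5*e for e in np.eye(len(p))])
        r=minimize(cost,p0,method="Nelder-Mead",options=dict(initial_simplex=sim,xatol=.02,fatol=.01));p=r.x*sc
    a=model(s,n,p,o,im.shape);iou=(a&m).sum()/(a|m).sum()
    return p,iou,a.sum()/m.sum()
E
cat > fitall.py <<'E'
from h import *
import json
G=dict(small_cap_mid=(.4337,-.255),big_cap_mid=(.4603,.234),tin_mid=(.6225,-.0700),sink_mid=(.604,.239,.5),small_dish=(.611,.0945),middle_dish=(.6269,-.2530),wide_dish=(.4686,.0715),oblong_tray=(.4573,-.0700,-.2))
out={}
for c in("top","scene"):
    s=env.snapshot(c);out[c]={}
    for n,p in G.items():
        q,iou,ar=fit(s,n,p);out[c][n]=q.tolist();print(c,n,np.round(q,4),round(iou,3),round(ar,2))
    sheet(s,out[c],f"pics/{c}_b%d.png")
json.dump(out,open("fit.json","w"))
E
python3 fitall.py
```

```text
top small_cap_mid [ 0.4363 -0.249 ] 0.75 1.33
top big_cap_mid [0.4599 0.233 ] 0.851 1.17
top tin_mid [ 0.6264 -0.0699] 0.906 1.1
top sink_mid [0.6078 0.2372 0.5563] 0.914 0.92
top small_dish [0.6121 0.0923] 0.66 1.52
top middle_dish [ 0.6291 -0.2517] 0.755 1.33
top wide_dish [0.4705 0.0719] 0.83 1.2
top oblong_tray [ 0.4605 -0.0684 -0.2244] 0.814 1.23
scene small_cap_mid [ 0.4354 -0.2488] 0.881 1.13
scene big_cap_mid [0.4597 0.2341] 0.928 1.08
scene tin_mid [ 0.6272 -0.0684] 0.89 1.12
scene sink_mid [0.6068 0.2379 0.5966] 0.95 1.05
scene small_dish [0.6127 0.0931] 0.769 1.3
scene middle_dish [ 0.6291 -0.252 ] 0.876 1.14
scene wide_dish [0.4694 0.0725] 0.917 1.09
scene oblong_tray [ 0.4602 -0.0675 -0.213 ] 0.938 1.07
```

Run:
```python
import cv2,numpy as np
I=lambda c,i:cv2.imread(f"pics/{c}_b{i}.png")[190:]
cv2.imwrite("pics/b.png",np.vstack([I("top",0),I("top",1),I("scene",0)]))
cv2.imwrite("pics/b2.png",I("scene",1))
```

```text
(no output)
```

View pics/b.png

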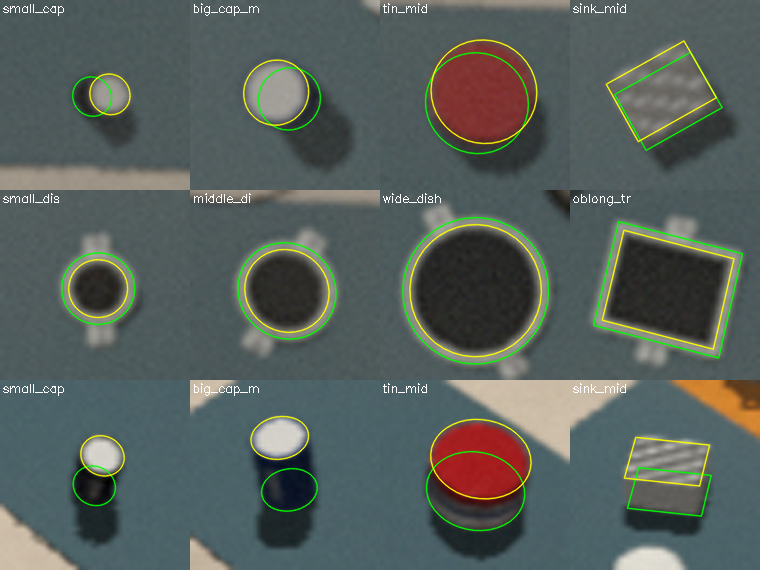

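View pics/b2.png

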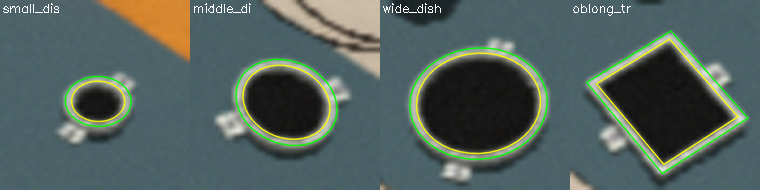

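```bash
cat >> h.py <<'E'
def go(*wps):
    s=env.state();p=s["position"];y=np.radians(s["eef_rot"][2]);c,n=np.cos(y),np.sin(y)
    print("t",round(s["clock"],2),np.round(p,4),np.round(s["eef_rot"],2),"F",np.round(s["wrist_force"],1),"gap",round(s["finger_gap"],4),"q7",round(s["q"][6],1))
    for w in wps:
        d=(np.array(w[:3])-p)*1e3
        tw=0 if len(w)<4 else -((w[3]-s["eef_rot"][2]+180)%360-180)
        print(w,"->",np.round([d[0]*c+d[1]*n,d[0]*n-d[1]*c,-d[2]],1),"twist",round(tw,1))
E
python3 -c "
from h import *
print(env.hold_point_z)
go((.45,.25,.16),(.50,.05,.16),(.4358,-.2489,.12),(.4358,-.2489,.01))"
```

```text
0.0187
t 2.0 [0.2856 0.5839 0.2313] [179.99   0.   153.94] F [0.5 0.  1.4] gap 0.0858 q7 -3.2
(0.45, 0.25, 0.16) -> [-294.4 -227.8   71.3] twist 0
(0.5, 0.05, 0.16) -> [-427.2 -385.5   71.3] twist 0
(0.4358, -0.2489, 0.12) -> [-500.8 -682.2  111.3] twist 0
(0.4358, -0.2489, 0.01) -> [-500.8 -682.2  221.3] twist 0
```

Emit:
drive_tool(travel=[[-40,-30,10],[-80,-60,20],[-120,-90,30],[-160,-122,38],[-200,-154,48]], twist=[0,0,0,0,0], gripper=0, newtons=40)

```text
clock: 2.5
position: [0.3954, 0.3622, 0.1847]
eef_rot: [179.9, 0.0, 153.9]
wrist_force: [0.5, -0.1, 0.3]
finger_gap: 0.0854
```

Emit:
drive_tool(travel=[[-36,-28,10],[-70,-55,20],[-102,-83,24],[-132,-118,24],[-158,-154,24]], twist=[0,0,0,0,0])

```text
clock: 3.0
position: [0.4697, 0.1543, 0.1607]
eef_rot: [180.0, 0.0, 153.9]
wrist_force: [-0.2, 1.1, -0.8]
finger_gap: 0.0854
```

```bash
python3 -c "
from h import *
go((.50,.05,.16),(.4358,-.2489,.12),(.4358,-.2489,.01))"
```

```text
t 3.0 [0.4697 0.1543 0.1607] [1.7998e+02 4.0000e-02 1.5392e+02] F [-0.2  1.1 -0.8] gap 0.0854 q7 44.7
(0.5, 0.05, 0.16) -> [-73.1 -80.4   0.7] twist 0
(0.4358, -0.2489, 0.12) -> [-146.8 -377.1   40.7] twist 0
(0.4358, -0.2489, 0.01) -> [-146.8 -377.1  150.7] twist 0
```

Emit:
drive_tool(travel=[[-17,-45,0],[-34,-90,0],[-51,-135,5],[-68,-180,12],[-85,-225,20]], twist=[0,0,0,0,0])

```text
clock: 3.5
position: [0.4465, -0.0851, 0.141]
eef_rot: [180.0, 0.1, 154.0]
wrist_force: [1.0, 0.5, -0.5]
finger_gap: 0.0854
```

Emit:
drive_tool(travel=[[-15,-40,10],[-30,-80,15],[-43,-112,19],[-53,-137,19],[-57.8,-149,19]], twist=[0,0,0,0,0])

```text
clock: 4.0
position: [0.4324, -0.2453, 0.1218]
eef_rot: [-180.0, 0.0, 153.7]
wrist_force: [-0.7, -0.0, 0.0]
finger_gap: 0.0852
```

Emit:
drive_tool(travel=[[0,0,0],[0,0,0]], twist=[0,0])

```text
clock: 4.2
position: [0.4332, -0.2412, 0.1216]
eef_rot: [180.0, -0.0, 154.0]
wrist_force: [0.1, 0.1, -0.4]
finger_gap: 0.0858
```

```bash
python3 -c "
from h import *
for i in range(3):env.snapshot('top');go((.4358,-.2489,.01))
s=env.snapshot('scene');cv2.imwrite('pics/s1.png',s['frame'][...,::-1])
s=env.snapshot('top');cv2.imwrite('pics/t1.png',cv2.resize(s['frame'][200:330,380:540,::-1],None,fx=4,fy=4))
"
```

```text
t 4.25 [ 0.4333 -0.2408  0.1216] [ 1.7995e+02 -3.0000e-02  1.5407e+02] F [ 1.3 -0.2 -0.2] gap 0.0856 q7 98.0
(0.4358, -0.2489, 0.01) -> [ -5.8  -6.2 111.6] twist 0
t 4.3 [ 0.4333 -0.2407  0.1216] [ 1.7995e+02 -2.0000e-02  1.5409e+02] F [ 0.4  0.3 -0.4] gap 0.0853 q7 98.0
(0.4358, -0.2489, 0.01) -> [ -5.8  -6.3 111.6] twist 0
t 4.35 [ 0.4333 -0.2408  0.1216] [ 1.7996e+02 -1.0000e-02  1.5409e+02] F [-0.4  1.  -0.9] gap 0.0853 q7 98.0
(0.4358, -0.2489, 0.01) -> [ -5.8  -6.2 111.6] twist 0
```

View pics/s1.png

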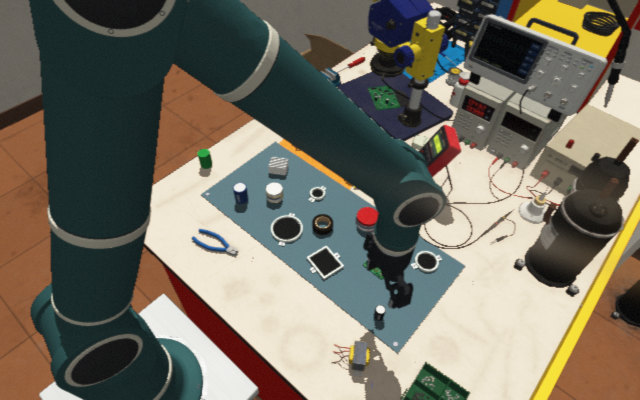

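```bash
python3 -c "
from h import *
s=env.snapshot('scene');p=env.state()['position'];print(proj(s,[p]));
cv2.imwrite('pics/s2.png',cv2.resize(s['frame'][230:340,330:450,::-1],None,fx=5,fy=5))
"
```

```text
[[381.64623442 289.17011383]]
```

View pics/s2.png

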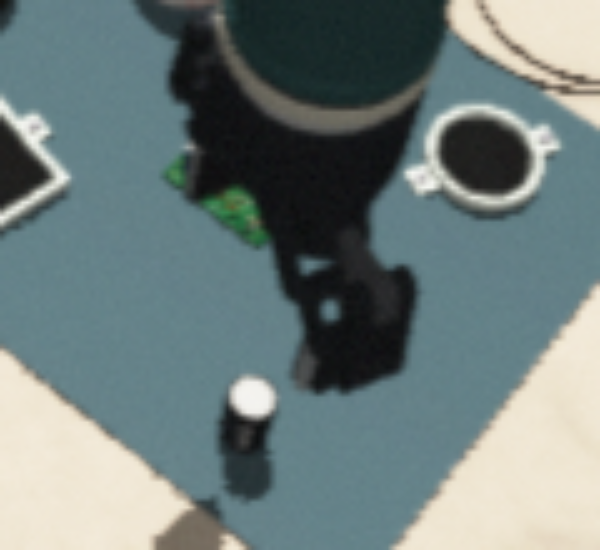

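Emit:
drive_tool(travel=[[-3,-3,15],[-5.8,-6.2,30],[-5.8,-6.2,45],[-5.8,-6.2,60],[-5.8,-6.2,60]], twist=[0,0,0,0,0])

```text
clock: 5.0
position: [0.4342, -0.2496, 0.0601]
eef_rot: [-180.0, -0.2, 154.0]
wrist_force: [-0.0, 0.5, 0.0]
finger_gap: 0.0854
```

```bash
python3 -c "
from h import *
s=env.snapshot('scene');p=env.state()['position'];print(proj(s,[p]));go((.4358,-.2489,.01))
cv2.imwrite('pics/s3.png',cv2.resize(s['frame'][230:340,330:450,::-1],None,fx=5,fy=5))
"
```

```text
[[381.74417136 304.62641338]]
t 5.05 [ 0.4349 -0.25    0.061 ] [-1.8000e+02 -1.2000e-01  1.5397e+02] F [ 0.5 -0.8  0.4] gap 0.0853 q7 101.4
(0.4358, -0.2489, 0.01) -> [-0.3  1.4 51. ] twist 0
```

View pics/s3.png

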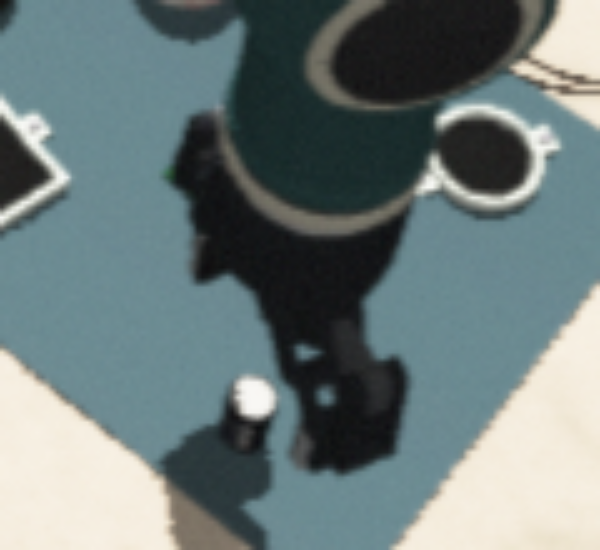

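Scene close-up: the fingers straddle the small capacitor. Their ends are near crop (200,270) and (330,465), so the midpoint matches the projected TCP. I'll descend.

Emit:
drive_tool(travel=[[0,1,15],[0,1,32],[0,1,46],[0,1,51],[0,1,51]], twist=[0,0,0,0,0])

```text
clock: 5.55
position: [0.4356, -0.2496, 0.0103]
eef_rot: [180.0, -0.1, 153.9]
wrist_force: [0.2, 0.3, 0.6]
finger_gap: 0.0855
```

Emit:
drive_tool(travel=[[0,0,0],[0,0,0],[0,0,0],[0,0,0],[0,0,0]], twist=[0,0,0,0,0], gripper=1)

```text
clock: 6.05
position: [0.436, -0.2498, 0.0111]
eef_rot: [180.0, 0.0, 153.9]
wrist_force: [-0.6, 1.2, 3.5]
finger_gap: 0.0211
```

Emit:
drive_tool(travel=[[0,0,0],[0,0,0]], twist=[0,0])

```text
clock: 6.25
position: [0.4361, -0.2499, 0.0111]
eef_rot: [180.0, 0.0, 153.9]
wrist_force: [-0.8, 0.4, 6.0]
finger_gap: 0.0204
```

```bash
python3 -c "
from h import *
s=env.snapshot('scene');go((.4358,-.2489,.1),(.6124,.0927,.1))
cv2.imwrite('pics/s4.png',cv2.resize(s['frame'][230:340,330:450,::-1],None,fx=5,fy=5))
"
```

```text
t 6.3 [ 0.436  -0.2499  0.0111] [1.7999e+02 3.0000e-02 1.5394e+02] F [-1.   0.1  5.6] gap 0.0208 q7 103.4
(0.4358, -0.2489, 0.1) -> [  0.6   0.7 -88.9] twist 0
(0.6124, 0.0927, 0.1) -> [ -7.9 385.2 -88.9] twist 0
```

View pics/s4.png

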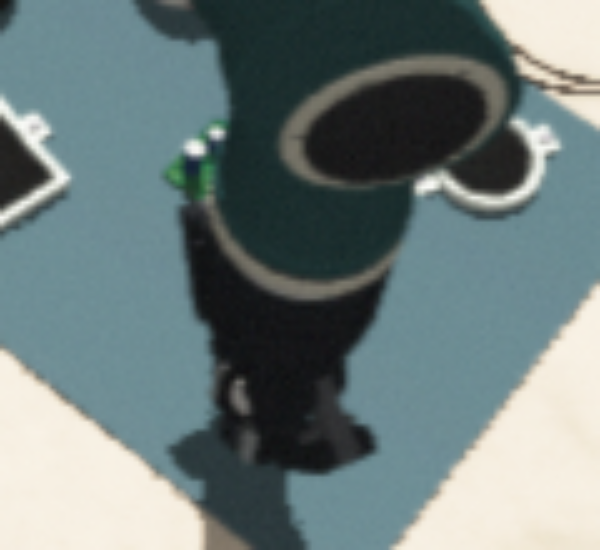

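Gap 20.8 mm: the small capacitor is gripped. Lifting and carrying it.

Emit:
drive_tool(travel=[[0,0,-10],[0,0,-30],[0,0,-55],[0,0,-78],[0,0,-90]], twist=[0,0,0,0,0])

```text
clock: 6.8
position: [0.4366, -0.2502, 0.1027]
eef_rot: [180.0, 0.2, 153.9]
wrist_force: [-0.3, 0.3, 0.3]
finger_gap: 0.0204
```

Emit:
drive_tool(travel=[[0,15,0],[0,40,0],[0,70,0],[0,105,0],[0,140,0]], twist=[0,0,0,0,0])

```text
clock: 7.3
position: [0.4975, -0.1229, 0.1006]
eef_rot: [-180.0, -0.0, 153.9]
wrist_force: [-0.2, -0.7, -0.2]
finger_gap: 0.0208
```

Emit:
drive_tool(travel=[[0,35,0],[0,70,0],[0,105,0],[0,140,0],[0,175,0]], twist=[0,0,0,0,0])

```text
clock: 7.8
position: [0.5743, 0.0346, 0.1004]
eef_rot: [-180.0, -0.0, 153.9]
wrist_force: [0.6, -0.6, -0.3]
finger_gap: 0.0208
```

Emit:
drive_tool(travel=[[0,30,0],[0,50,0],[0,62,0],[0,68,0],[0,68,0]], twist=[0,0,0,0,0])

```text
clock: 8.3
position: [0.6039, 0.0939, 0.1004]
eef_rot: [-180.0, -0.0, 153.9]
wrist_force: [-0.1, 0.0, -0.7]
finger_gap: 0.0209
```

```bash
python3 -c "
from h import *
s=env.snapshot('top');s=env.snapshot('scene');go((.6124,.0927,.0146))
cv2.imwrite('pics/s5.png',cv2.resize(s['frame'][110:240,250:400,::-1],None,fx=4,fy=4))
"
```

```text
t 8.4 [0.6037 0.0926 0.1005] [-1.7994e+02 -1.0000e-02  1.5383e+02] F [-0.2  0.1  0.2] gap 0.021 q7 60.5
(0.6124, 0.0927, 0.0146) -> [-7.8  3.9 85.9] twist 0
```

View pics/s5.png

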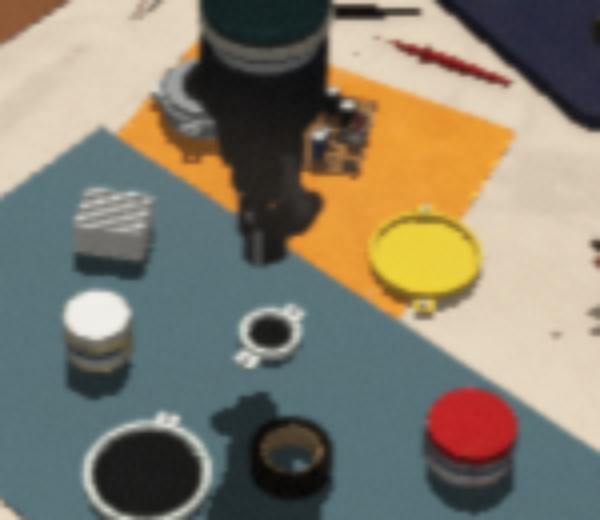

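The capacitor is held, and the dish is below at crop (272,333). Descending into it.

Emit:
drive_tool(travel=[[-4,2,10],[-7.8,4,30],[-7.8,4,50],[-7.8,4,60],[-7.8,4,60]], twist=[0,0,0,0,0])

```text
clock: 8.9
position: [0.6115, 0.0935, 0.0387]
eef_rot: [-179.9, -0.2, 153.9]
wrist_force: [-0.7, -0.0, -0.0]
finger_gap: 0.0208
```

```bash
python3 -c "
from h import *
s=env.snapshot('top');s=env.snapshot('scene');go((.6124,.0917,.0146))
cv2.imwrite('pics/s6.png',cv2.resize(s['frame'][140:240,250:370,::-1],None,fx=5,fy=5))
"
```

```text
t 9.0 [0.6131 0.094  0.0408] [-1.800e+02  1.000e-02  1.539e+02] F [-0.3  1.2 -0.3] gap 0.0204 q7 61.8
(0.6124, 0.0917, 0.0146) -> [-0.4 -2.4 26.2] twist 0
```

View pics/s6.png

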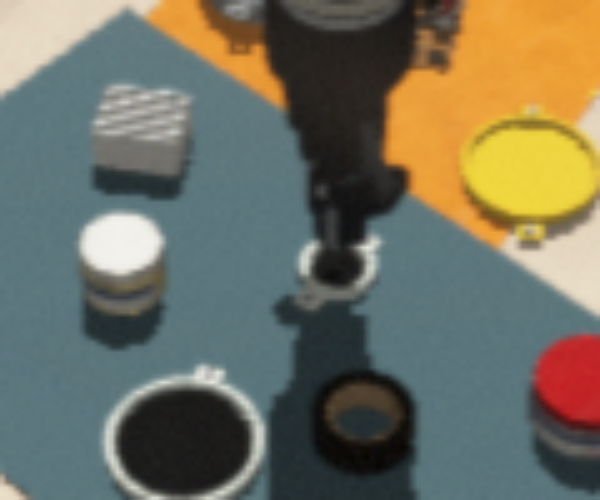

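Emit:
drive_tool(travel=[[0,-1.5,8],[0,-1.5,16],[0,-1.5,22],[0,-1.5,26],[0,-1.5,26.5]], twist=[0,0,0,0,0])

```text
clock: 9.5
position: [0.612, 0.0931, 0.0141]
eef_rot: [-180.0, -0.0, 153.9]
wrist_force: [-2.1, 0.3, 6.3]
finger_gap: 0.0207
```

```bash
python3 -c "
from h import *
s=env.snapshot('scene');go((.6124,.0917,.0146))"
```

```text
t 9.55 [0.612  0.0931 0.0141] [-1.7999e+02 -3.0000e-02  1.5394e+02] F [-0.2 -0.5  1.5] gap 0.0208 q7 62.4
(0.6124, 0.0917, 0.0146) -> [-0.9 -1.1 -0.5] twist 0
```

Floor contact felt (about 6 N peak). Opening.

Emit:
drive_tool(travel=[[0,0,0],[0,0,0],[0,0,0],[0,0,0],[0,0,0]], twist=[0,0,0,0,0], gripper=0.45)

```text
clock: 10.05
position: [0.6122, 0.0931, 0.0141]
eef_rot: [-180.0, -0.0, 153.9]
wrist_force: [0.5, 0.6, 0.4]
finger_gap: 0.0469
```

Emit:
drive_tool(travel=[[0,0,-15],[0,0,-40],[0,0,-65],[0,0,-90],[0,0,-110]], twist=[0,0,0,0,0])

```text
clock: 10.55
position: [0.6129, 0.0931, 0.127]
eef_rot: [179.9, 0.1, 153.9]
wrist_force: [2.0, 0.2, 0.3]
finger_gap: 0.0471
```

```bash
python3 -c "
from h import *
s=env.snapshot('scene');go((.54,.19,.115),(.4598,.2336,.12),(.4598,.2336,.012))
cv2.imwrite('pics/s7.png',cv2.resize(s['frame'][140:240,250:370,::-1],None,fx=5,fy=5))
"
```

```text
t 10.6 [0.6148 0.0934 0.1301] [179.72   0.33 153.92] F [0.3 1.2 1.8] gap 0.0468 q7 60.3
(0.54, 0.19, 0.115) -> [109.6  53.9  15.1] twist 0
(0.4598, 0.2336, 0.12) -> [200.8  57.8  10.1] twist 0
(0.4598, 0.2336, 0.012) -> [200.8  57.8 118.1] twist 0
```

View pics/s7.png

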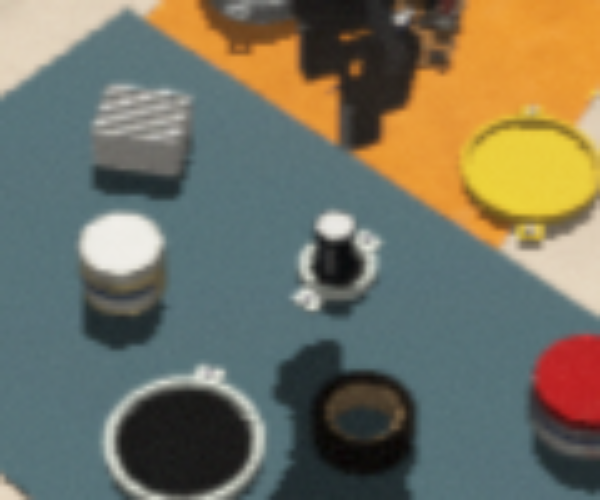

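The small capacitor stands upright in the smallest dish at crop (337,250). Next, the big capacitor.

Emit:
drive_tool(travel=[[30,8,2],[70,20,4],[115,33,6],[155,45,8],[185,53,10]], twist=[0,0,0,0,0], gripper=0)

```text
clock: 11.1
position: [0.4671, 0.2241, 0.1147]
eef_rot: [179.9, -0.0, 154.1]
wrist_force: [-0.1, 1.2, 0.0]
finger_gap: 0.0854
```

Emit:
drive_tool(travel=[[10,3,0],[16,5,0],[16,5,0],[16,5,0]], twist=[0,0,0,0])

```text
clock: 11.5
position: [0.4584, 0.2325, 0.1144]
eef_rot: [180.0, 0.1, 153.8]
wrist_force: [0.1, -0.4, -0.2]
finger_gap: 0.0852
```

```bash
python3 -c "
from h import *
s=env.snapshot('top')
q,i,a=fit(s,'small_cap_mid',(.612,.093));print('cap top fit',q,i) 
s=env.snapshot('scene');go((.4598,.2336,.065),(.4598,.2336,.012))
cv2.imwrite('pics/s8.png',cv2.resize(s['frame'][140:240,190:310,::-1],None,fx=5,fy=5))
"
```

```text
cap top fit [0.61811947 0.09517045] 0.2996678743961353
t 11.6 [0.4583 0.2324 0.1142] [1.800e+02 5.000e-02 1.538e+02] F [-0.5 -0.9 -0.2] gap 0.0852 q7 40.1
(0.4598, 0.2336, 0.065) -> [-0.8  1.8 49.2] twist 0
(0.4598, 0.2336, 0.012) -> [ -0.8   1.8 102.2] twist 0
```

View pics/s8.png

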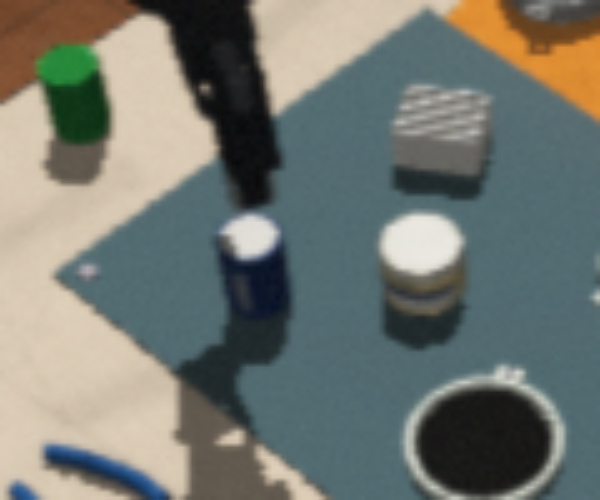

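Emit:
drive_tool(travel=[[-0.8,1.8,15],[-0.8,1.8,40],[-0.8,1.8,65],[-0.8,1.8,85],[-0.8,1.8,100]], twist=[0,0,0,0,0])

```text
clock: 12.1
position: [0.4589, 0.2337, 0.0127]
eef_rot: [-179.9, -0.0, 153.8]
wrist_force: [0.1, 0.6, -0.7]
finger_gap: 0.0854
```

Emit:
drive_tool(travel=[[0,0,0],[0,0,0],[0,0,0],[0,0,0],[0,0,0]], twist=[0,0,0,0,0], gripper=1)

```text
clock: 12.6
position: [0.4595, 0.2352, 0.0153]
eef_rot: [179.9, 0.1, 153.9]
wrist_force: [-0.5, -0.4, 5.4]
finger_gap: 0.034
```

Emit:
drive_tool(travel=[[0,0,0],[0,0,0]], twist=[0,0])

```text
clock: 12.8
position: [0.4595, 0.2352, 0.0153]
eef_rot: [179.9, 0.1, 153.9]
wrist_force: [-0.7, -1.2, 7.4]
finger_gap: 0.0341
```

```bash
python3 -c "
from h import *
go((.4598,.2336,.11),(.6291,-.2518,.11))"
```

```text
t 12.8 [0.4595 0.2352 0.0153] [1.7990e+02 7.0000e-02 1.5394e+02] F [-0.7 -1.2  7.4] gap 0.0341 q7 43.0
(0.4598, 0.2336, 0.11) -> [ -1.   -1.3 -94.7] twist 0
(0.6291, -0.2518, 0.11) -> [-366.3 -362.9  -94.7] twist 0
```

Emit:
drive_tool(travel=[[0,0,-10],[0,0,-30],[0,0,-55],[0,0,-80],[0,0,-95]], twist=[0,0,0,0,0])

```text
clock: 13.3
position: [0.4591, 0.2352, 0.1115]
eef_rot: [179.9, 0.1, 153.9]
wrist_force: [0.8, -0.5, -0.7]
finger_gap: 0.0339
```

Emit:
drive_tool(travel=[[-10,-10,0],[-30,-30,0],[-55,-55,0],[-80,-80,0],[-105,-105,0]], twist=[0,0,0,0,0])

```text
clock: 13.8
position: [0.5064, 0.0917, 0.1084]
eef_rot: [-179.9, -0.0, 153.9]
wrist_force: [0.0, -0.1, -1.0]
finger_gap: 0.034
```

Emit:
drive_tool(travel=[[-25,-25,0],[-50,-50,0],[-75,-75,0],[-100,-100,0],[-125,-125,0]], twist=[0,0,0,0,0])

```text
clock: 14.3
position: [0.5634, -0.0755, 0.1082]
eef_rot: [-179.9, -0.1, 153.9]
wrist_force: [0.4, 0.1, -0.8]
finger_gap: 0.0344
```

Emit:
drive_tool(travel=[[-25,-25,0],[-50,-50,0],[-75,-75,0],[-100,-98,0],[-118,-116,0]], twist=[0,0,0,0,0])

```text
clock: 14.8
position: [0.6181, -0.2327, 0.108]
eef_rot: [-179.9, -0.1, 153.8]
wrist_force: [-0.7, -0.9, 0.3]
finger_gap: 0.034
```

Emit:
drive_tool(travel=[[-10,-9,0],[-17,-16,0],[-17,-16,0],[-17,-16,0]], twist=[0,0,0,0])

```text
clock: 15.2
position: [0.6271, -0.2493, 0.1087]
eef_rot: [180.0, -0.1, 154.0]
wrist_force: [-0.3, 1.3, -1.5]
finger_gap: 0.034
```

```bash
python3 -c "
from h import *
s=env.snapshot('top');s=env.snapshot('scene');go((.6291,-.2518,.05),(.6291,-.2518,.0185))
cv2.imwrite('pics/s9.png',cv2.resize(s['frame'][190:310,350:500,::-1],None,fx=4,fy=4))"
```

```text
t 15.3 [ 0.6275 -0.2489  0.109 ] [ 1.7995e+02 -5.0000e-02  1.5405e+02] F [-0.6 -0.6 -0.8] gap 0.0341 q7 92.7
(0.6291, -0.2518, 0.05) -> [-2.7 -1.9 59. ] twist 0
(0.6291, -0.2518, 0.0185) -> [-2.7 -1.9 90.5] twist 0
```

View pics/s9.png

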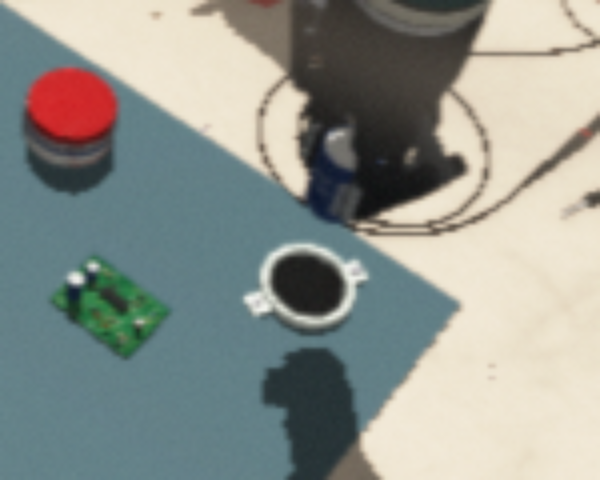

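Emit:
drive_tool(travel=[[-1,-1,10],[-1.7,-1.9,30],[-1.7,-1.9,55],[-1.7,-1.9,72],[-1.7,-1.9,80]], twist=[0,0,0,0,0])

```text
clock: 15.8
position: [0.6269, -0.2522, 0.0267]
eef_rot: [-180.0, -0.2, 154.0]
wrist_force: [0.6, -0.4, -1.0]
finger_gap: 0.034
```

Emit:
drive_tool(travel=[[0,0,4],[0,0,8],[0,0,10.5],[0,0,10.5]], twist=[0,0,0,0])

```text
clock: 16.2
position: [0.6284, -0.2533, 0.019]
eef_rot: [180.0, 0.0, 153.9]
wrist_force: [-0.3, -0.2, -1.2]
finger_gap: 0.0343
```

```bash
python3 -c "
from h import *
go((.6291,-.2518,.0183))
"
```

```text
t 16.2 [ 0.6284 -0.2533  0.019 ] [1.7999e+02 4.0000e-02 1.5394e+02] F [-0.3 -0.2 -1.2] gap 0.0343 q7 94.4
(0.6291, -0.2518, 0.0183) -> [0.  1.7 0.7] twist 0
```

Emit:
drive_tool(travel=[[0.8,1.6,0.5],[0.8,1.6,1],[0.8,1.6,1]], twist=[0,0,0])

```text
clock: 16.5
position: [0.6286, -0.2512, 0.0184]
eef_rot: [180.0, 0.0, 154.0]
wrist_force: [-1.0, 1.3, 2.8]
finger_gap: 0.0344
```

Emit:
drive_tool(travel=[[0,0,0],[0,0,0],[0,0,0],[0,0,0]], twist=[0,0,0,0], gripper=0.25)

```text
clock: 16.9
position: [0.6281, -0.2515, 0.0175]
eef_rot: [-180.0, 0.0, 153.9]
wrist_force: [-0.3, -0.7, -0.8]
finger_gap: 0.0639
```

Emit:
drive_tool(travel=[[0,0,-15],[0,0,-40],[0,0,-65],[0,0,-90],[0,0,-110]], twist=[0,0,0,0,0])

```text
clock: 17.4
position: [0.6287, -0.2519, 0.1305]
eef_rot: [180.0, 0.1, 153.9]
wrist_force: [-0.0, 0.3, -0.2]
finger_gap: 0.0641
```

```bash
python3 -c "
from h import *
s=env.snapshot('scene');go((.6268,-.0692,.11))
cv2.imwrite('pics/s10.png',cv2.resize(s['frame'][190:310,350:500,::-1],None,fx=4,fy=4))"
```

```text
t 17.45 [ 0.6306 -0.2526  0.134 ] [179.93   0.44 153.92] F [1.3 0.2 2.1] gap 0.064 q7 92.4
(0.6268, -0.0692, 0.11) -> [ 84.  163.1  24. ] twist 0
```

View pics/s10.png

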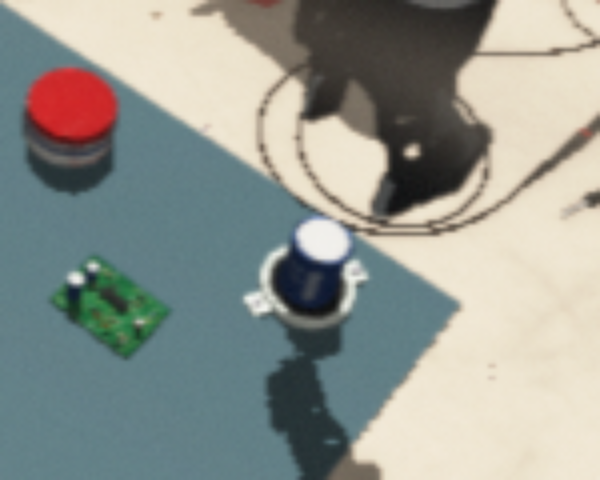

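The big capacitor stands upright in the middle dish at crop (318,265). Next, the tin.

Emit:
drive_tool(travel=[[15,28,5],[32,62,10],[50,97,16],[66,128,20],[78,152,22]], twist=[0,0,0,0,0], gripper=0)

```text
clock: 17.95
position: [0.6246, -0.0776, 0.1058]
eef_rot: [179.9, -0.0, 154.1]
wrist_force: [-0.1, -0.9, 0.6]
finger_gap: 0.085
```

Emit:
drive_tool(travel=[[6,11,0],[6,11,0],[6,11,0]], twist=[0,0,0])

```text
clock: 18.25
position: [0.6245, -0.0699, 0.1062]
eef_rot: [-180.0, 0.1, 153.9]
wrist_force: [-0.8, -0.1, 0.8]
finger_gap: 0.0856
```

```bash
python3 -c "
from h import *
s=env.snapshot('scene');go((.6268,-.0692,.06),(.6268,-.0692,.009))
cv2.imwrite('pics/s11.png',cv2.resize(s['frame'][140:260,300:450,::-1],None,fx=4,fy=4))"
```

```text
t 18.3 [ 0.6244 -0.0706  0.1061] [-1.7995e+02  8.0000e-02  1.5379e+02] F [ 0.2 -0.3  0.6] gap 0.0854 q7 76.8
(0.6268, -0.0692, 0.06) -> [-1.5  2.3 46.1] twist 0
(0.6268, -0.0692, 0.009) -> [-1.5  2.3 97.1] twist 0
```

View pics/s11.png

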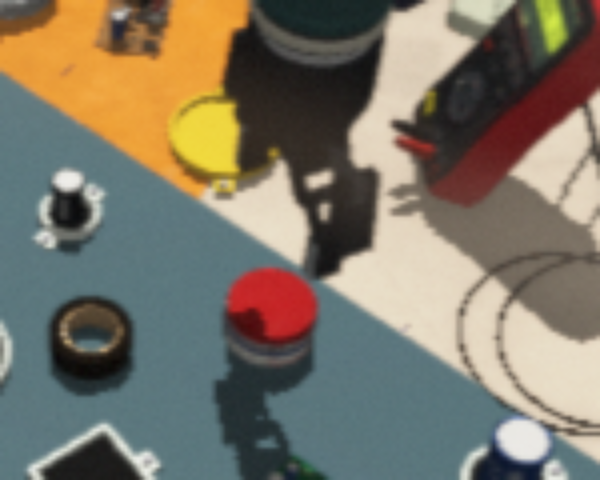

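Emit:
drive_tool(travel=[[-1.5,2.3,12],[-1.5,2.3,30],[-1.5,2.3,44],[-1.5,2.3,50],[-1.5,2.3,50]], twist=[0,0,0,0,0])

```text
clock: 18.8
position: [0.6257, -0.0673, 0.0541]
eef_rot: [-179.9, -0.1, 153.9]
wrist_force: [0.0, 0.1, -0.3]
finger_gap: 0.0856
```

```bash
python3 -c "
from h import *
s=env.snapshot('top');s=env.snapshot('scene');go((.6268,-.0692,.009))
cv2.imwrite('pics/s12.png',cv2.resize(s['frame'][160:260,310:430,::-1],None,fx=5,fy=5))"
```

```text
t 18.9 [ 0.6269 -0.0671  0.0557] [-1.8000e+02  2.0000e-02  1.5391e+02] F [ 0.7 -0.2  0.7] gap 0.0853 q7 77.7
(0.6268, -0.0692, 0.009) -> [-0.8 -2.  46.7] twist 0
```

View pics/s12.png

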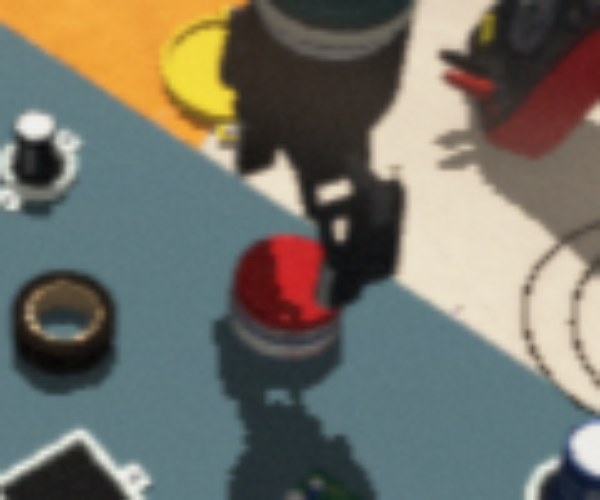

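Emit:
drive_tool(travel=[[-0.8,-2,10],[-0.8,-2,25],[-0.8,-2,38],[-0.8,-2,47],[-0.8,-2,47.5]], twist=[0,0,0,0,0])

```text
clock: 19.4
position: [0.6251, -0.0686, 0.006]
eef_rot: [-179.9, -0.2, 153.9]
wrist_force: [0.5, 0.8, -0.3]
finger_gap: 0.0852
```

Emit:
drive_tool(travel=[[0,0,0],[0,0,0],[0,0,0],[0,0,0],[0,0,0]], twist=[0,0,0,0,0], gripper=1, newtons=50)

```text
clock: 19.9
position: [0.6273, -0.069, 0.009]
eef_rot: [180.0, 0.1, 153.9]
wrist_force: [0.6, -0.2, 4.6]
finger_gap: 0.0579
```

```bash
python3 -c "
from h import *
s=env.snapshot('scene');go((.6268,-.0692,.11),(.47,.0722,.11))
cv2.imwrite('pics/s13.png',cv2.resize(s['frame'][160:260,310:430,::-1],None,fx=5,fy=5))"
```

```text
t 19.95 [ 0.6273 -0.069   0.009 ] [1.7996e+02 1.0000e-01 1.5394e+02] F [-0.6  0.2  6.3] gap 0.0585 q7 78.8
(0.6268, -0.0692, 0.11) -> [   0.3   -0.4 -101. ] twist 0
(0.47, 0.0722, 0.11) -> [ 203.3   57.7 -101. ] twist 0
```

View pics/s13.png

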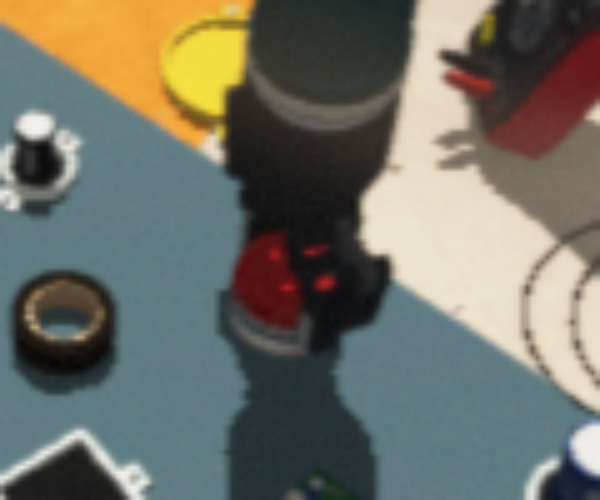

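Tin gripped (gap 58.5 mm; readings run about 1 mm low). Lifting.

Emit:
drive_tool(travel=[[0,0,-8],[0,0,-25],[0,0,-50],[0,0,-75],[0,0,-90]], twist=[0,0,0,0,0])

```text
clock: 20.45
position: [0.6274, -0.069, 0.101]
eef_rot: [179.9, 0.2, 153.9]
wrist_force: [0.4, -0.6, -0.8]
finger_gap: 0.0577
```

Emit:
drive_tool(travel=[[10,3,0],[30,8,0],[58,16,0],[88,25,0],[118,33,0]], twist=[0,0,0,0,0])

```text
clock: 20.95
position: [0.5324, 0.014, 0.097]
eef_rot: [-179.9, -0.1, 154.0]
wrist_force: [0.2, -0.3, -1.6]
finger_gap: 0.0582
```

Emit:
drive_tool(travel=[[28,8,0],[55,16,0],[74,21,0],[85,24.5,0],[85,24.5,0]], twist=[0,0,0,0,0])

```text
clock: 21.45
position: [0.4676, 0.0732, 0.0976]
eef_rot: [-180.0, -0.1, 154.1]
wrist_force: [0.0, -0.6, -1.3]
finger_gap: 0.058
```

Emit:
drive_tool(travel=[[0,0,0],[0,0,0]], twist=[0,0])

```text
clock: 21.65
position: [0.4702, 0.0712, 0.0981]
eef_rot: [-180.0, 0.0, 153.9]
wrist_force: [-0.2, -0.3, -1.5]
finger_gap: 0.0579
```

```bash
python3 -c "
from h import *
s=env.snapshot('scene');go((.47,.0722,.05),(.47,.0722,.012))
cv2.imwrite('pics/s14.png',cv2.resize(s['frame'][150:270,220:370,::-1],None,fx=4,fy=4))"
```

```text
t 21.7 [0.4702 0.0712 0.0981] [-1.8000e+02  4.0000e-02  1.5385e+02] F [ 0.7  0.7 -0.4] gap 0.0582 q7 60.0
(0.47, 0.0722, 0.05) -> [ 0.6  0.9 48.1] twist 0
(0.47, 0.0722, 0.012) -> [ 0.6  0.9 86.1] twist 0
```

View pics/s14.png

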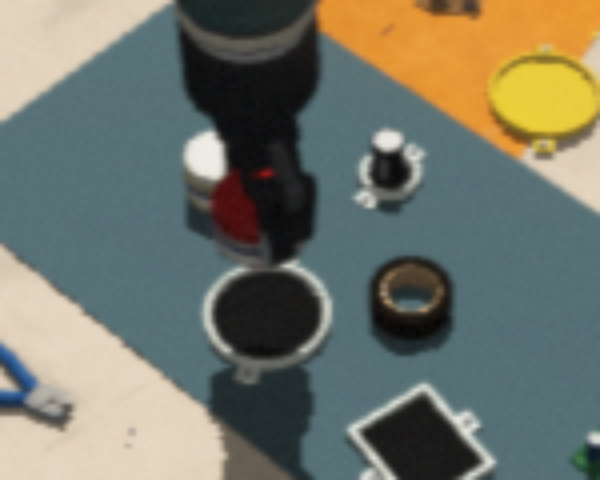

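Emit:
drive_tool(travel=[[0.6,0.9,8],[0.6,0.9,28],[0.6,0.9,50],[0.6,0.9,65],[0.6,0.9,74]], twist=[0,0,0,0,0])

```text
clock: 22.2
position: [0.4686, 0.0725, 0.0224]
eef_rot: [-179.9, -0.1, 153.9]
wrist_force: [-1.2, -0.3, -1.6]
finger_gap: 0.0579
```

Emit:
drive_tool(travel=[[0,0,3],[0,0,6],[0,0,9],[0,0,11],[0,0,11]], twist=[0,0,0,0,0])

```text
clock: 22.7
position: [0.4694, 0.0731, 0.0132]
eef_rot: [180.0, 0.0, 153.9]
wrist_force: [-0.4, 0.8, -1.4]
finger_gap: 0.058
```

```bash
python3 -c "
from h import *
s=env.snapshot('scene');go((.47,.0722,.012))
cv2.imwrite('pics/s15.png',cv2.resize(s['frame'][150:270,220:370,::-1],None,fx=4,fy=4))"
```

```text
t 22.75 [0.4694 0.0731 0.0134] [1.7998e+02 2.0000e-02 1.5394e+02] F [ 0.3  0.7 -0.6] gap 0.0586 q7 63.5
(0.47, 0.0722, 0.012) -> [-0.9 -0.6  1.4] twist 0
```

View pics/s15.png

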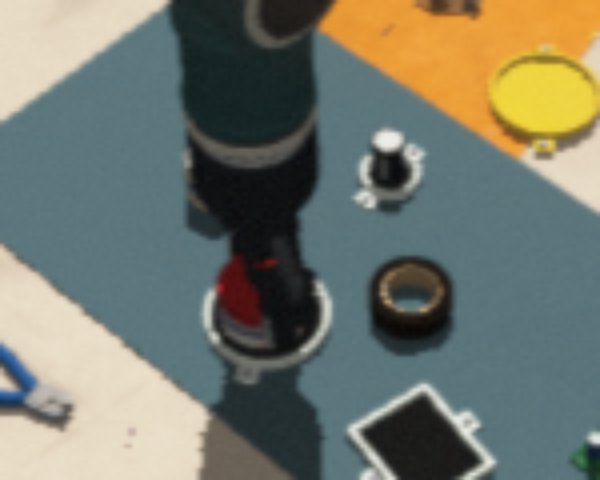

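Emit:
drive_tool(travel=[[0,0,0.7],[0,0,1.4],[0,0,1.8],[0,0,1.8]], twist=[0,0,0,0])

```text
clock: 23.15
position: [0.4695, 0.0732, 0.0119]
eef_rot: [180.0, 0.0, 153.9]
wrist_force: [-2.6, -0.0, 6.5]
finger_gap: 0.0579
```

Contact felt (6.5 N). Opening and lifting.

Emit:
drive_tool(travel=[[0,0,0],[0,0,0],[0,0,0],[0,0,0],[0,0,0]], twist=[0,0,0,0,0], gripper=0)

```text
clock: 23.65
position: [0.4692, 0.0731, 0.0112]
eef_rot: [-180.0, -0.0, 153.9]
wrist_force: [-0.2, -0.6, -0.6]
finger_gap: 0.0854
```

Emit:
drive_tool(travel=[[0,0,-10],[0,0,-30],[0,0,-55],[0,0,-80],[0,0,-105]], twist=[0,0,0,0,0])

```text
clock: 24.15
position: [0.4691, 0.073, 0.1179]
eef_rot: [180.0, 0.0, 153.9]
wrist_force: [-0.0, 0.4, -0.2]
finger_gap: 0.0852
```

```bash
python3 -c "
from h import *
s=env.snapshot('scene');go((.6073,.2376,.12,123))
cv2.imwrite('pics/s16.png',cv2.resize(s['frame'][150:270,220:370,::-1],None,fx=4,fy=4))"
```

```text
t 24.2 [0.4716 0.0734 0.1214] [179.74   0.27 153.9 ] F [1.3 0.2 1.6] gap 0.0852 q7 59.1
(0.6073, 0.2376, 0.12, 123) -> [-49.6 207.2   1.4] twist 30.9
```

View pics/s16.png

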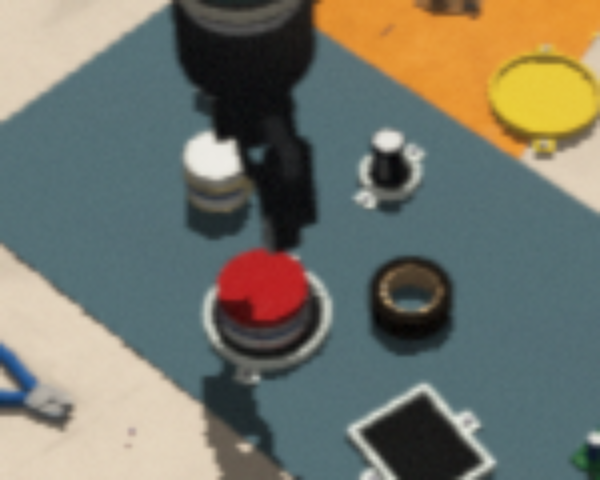

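The tin is flat in the wide dish at crop (265,300). Next, the heat sink, with the jaws turned across its 38 mm side.

Emit:
drive_tool(travel=[[-8,30,0],[-18,70,0],[-28,115,0],[-38,155,0],[-46,190,0]], twist=[6,12,18,24,30.9])

```text
clock: 24.7
position: [0.5952, 0.2256, 0.117]
eef_rot: [179.9, -0.0, 122.8]
wrist_force: [0.7, -0.3, 0.8]
finger_gap: 0.0854
```

Emit:
drive_tool(travel=[[7.5,14,0],[7.5,14,0],[7.5,14,0]], twist=[0,0,0])

```text
clock: 25.0
position: [0.601, 0.2366, 0.1162]
eef_rot: [-179.9, 0.0, 123.0]
wrist_force: [-0.1, -0.0, 0.5]
finger_gap: 0.0855
```

```bash
python3 -c "
from h import *
s=env.snapshot('scene')
for y in(.5,.65): print(fit(s,'sink_mid',(.606,.238,y)))
go((.6073,.2376,.06,123))
cv2.imwrite('pics/s17.png',cv2.resize(s['frame'][100:220,220:370,::-1],None,fx=4,fy=4))"
```

```text
(array([0.60654993, 0.23756319, 0.60992675]), np.float64(0.9506774107854423), np.float64(1.0395333765392094))
(array([0.60646643, 0.23767949, 0.60902268]), np.float64(0.9515199858193742), np.float64(1.0386075363392278))
t 25.05 [0.601  0.2359 0.1164] [-1.7993e+02  2.0000e-02  1.2298e+02] F [-0.3  0.4  0.7] gap 0.0854 q7 21.4
(0.6073, 0.2376, 0.06, 123) -> [-2.   6.2 56.4] twist -0.0
```

View pics/s17.png

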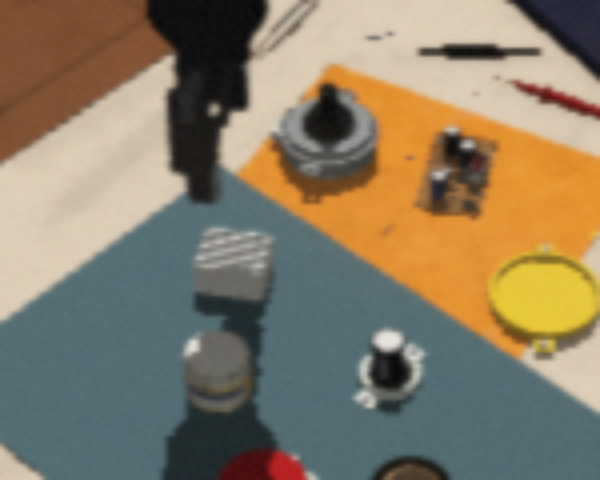

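Emit:
drive_tool(travel=[[-2,6.2,10],[-2,6.2,30],[-2,6.2,50],[-2,6.2,60],[-2,6.2,60]], twist=[-1,-1,-1,-1,-1])

```text
clock: 25.55
position: [0.6069, 0.2379, 0.0545]
eef_rot: [-179.8, -0.0, 124.0]
wrist_force: [0.2, 0.3, -0.5]
finger_gap: 0.0851
```

```bash
python3 -c "
from h import *
s=env.snapshot('top')
cv2.imwrite('pics/t18.png',cv2.resize(s['frame'][150:240,210:310,::-1],None,fx=4,fy=4))
s=env.snapshot('scene')
go((.6067,.2376,.0095,124))
cv2.imwrite('pics/s18.png',cv2.resize(s['frame'][120:220,230:330,::-1],None,fx=4,fy=4))"
```

```text
t 25.65 [0.6084 0.2387 0.0566] [1.7998e+02 1.0000e-02 1.2401e+02] F [-0.8  0.   0.7] gap 0.0854 q7 23.8
(0.6067, 0.2376, 0.0095, 124) -> [ 0.1 -2.  47.1] twist 0.0
```

View pics/s18.png

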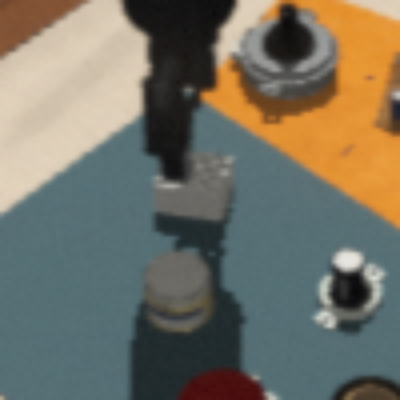

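View pics/t18.png

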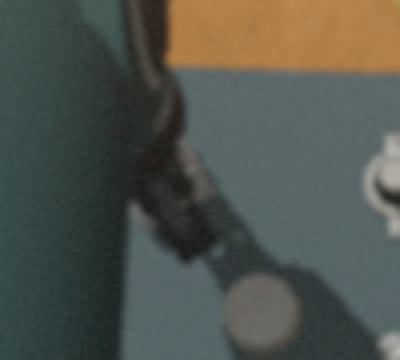

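```bash
python3 -c "
from h import *
s=env.snapshot('scene');p=env.state()['position'];a=np.radians(34);d=np.array([np.cos(a),np.sin(a),0])*.043
for P in(p+d,p-d,p): print(proj(s,[P+[0,0,.013]])[0], (proj(s,[P+[0,0,.013]])[0]-[230,120])*4)
im=s['frame'][120:220,230:330,::-1]
cv2.imwrite('pics/s19.png',cv2.resize(cv2.convertScaleAbs(im,alpha=2.2,beta=30),None,fx=6,fy=6,interpolation=cv2.INTER_CUBIC))"
```

```text
[280.25469297 141.62964252] [201.01877189  86.51857006]
[274.38563573 163.0301454 ] [177.54254292 172.1205816 ]
[277.38583747 152.09042829] [189.54334987 128.36171316]
```

View pics/s19.png

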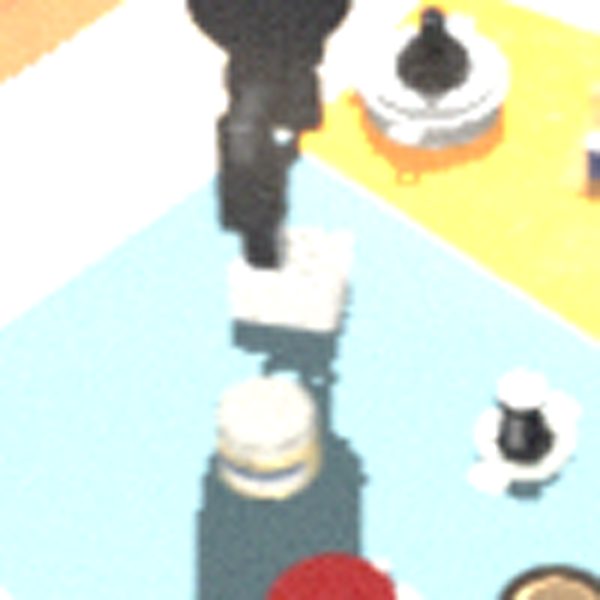

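The near finger end shows at about (265,262), against a predicted (266,258). Descending.

Emit:
drive_tool(travel=[[0,-2,8],[0,-2,22],[0,-2,35],[0,-2,44],[0,-2,47]], twist=[0,0,0,0,0])

```text
clock: 26.2
position: [0.6052, 0.2376, 0.0073]
eef_rot: [-179.8, -0.0, 124.0]
wrist_force: [-0.2, 0.7, 0.1]
finger_gap: 0.0854
```

Emit:
drive_tool(travel=[[0,0,0],[0,0,0],[0,0,0],[0,0,0],[0,0,0]], twist=[0,0,0,0,0], gripper=1)

```text
clock: 26.7
position: [0.607, 0.2383, 0.0102]
eef_rot: [179.9, 0.0, 124.0]
wrist_force: [-0.3, -0.4, 2.5]
finger_gap: 0.0373
```

Emit:
drive_tool(travel=[[0,0,0],[0,0,0]], twist=[0,0])

```text
clock: 26.9
position: [0.607, 0.2383, 0.0102]
eef_rot: [179.9, 0.0, 124.0]
wrist_force: [-0.1, 0.2, 6.0]
finger_gap: 0.0378
```

```bash
python3 -c "
from h import *
s=env.snapshot('scene')
go((.4604,-.068,.1,77.5))
cv2.imwrite('pics/s20.png',cv2.resize(s['frame'][120:220,230:330,::-1],None,fx=5,fy=5))"
```

```text
t 26.95 [0.607  0.2383 0.0102] [1.7991e+02 1.0000e-02 1.2404e+02] F [-0.4 -0.4  5.9] gap 0.0374 q7 25.0
(0.4604, -0.068, 0.1, 77.5) -> [-171.8 -293.   -89.8] twist 46.5
```

View pics/s20.png

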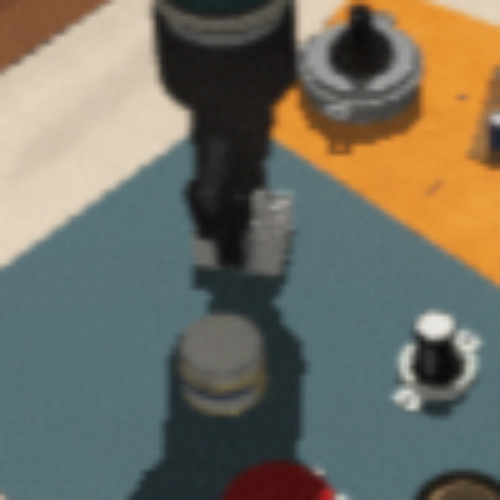

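Gap 37.4 mm: it's gripped across the 38 mm side. Lifting and carrying.

Emit:
drive_tool(travel=[[0,0,-8],[0,0,-25],[0,0,-50],[0,0,-75],[0,0,-90]], twist=[0,0,0,0,0])

```text
clock: 27.45
position: [0.6072, 0.2383, 0.1023]
eef_rot: [179.8, 0.0, 124.0]
wrist_force: [-0.1, -0.3, -0.7]
finger_gap: 0.0381
```

Emit:
drive_tool(travel=[[-6,-10,0],[-17,-29,0],[-32,-55,0],[-48,-82,0],[-64,-109,0]], twist=[2,6,10,14,18])

```text
clock: 27.95
position: [0.5497, 0.122, 0.0982]
eef_rot: [-179.9, 0.0, 105.8]
wrist_force: [1.0, -0.4, 0.0]
finger_gap: 0.0374
```

```bash
python3 -c "
from h import *
go((.4604,-.068,.1,77.5))"
```

```text
t 27.95 [0.5497 0.122  0.0982] [-1.7986e+02  2.0000e-02  1.0577e+02] F [ 1.  -0.4  0. ] gap 0.0374 q7 16.5
(0.4604, -0.068, 0.1, 77.5) -> [-158.5 -137.6   -1.8] twist 28.3
```

Emit:
drive_tool(travel=[[-24,-21,0],[-48,-42,0],[-72,-63,0],[-96,-84,0],[-118,-103,0]], twist=[5,10,15,20,25])

```text
clock: 28.45
position: [0.4832, -0.0198, 0.0986]
eef_rot: [-179.9, 0.0, 80.7]
wrist_force: [0.7, 1.0, 0.2]
finger_gap: 0.0374
```

```bash
python3 -c "
from h import *
go((.4604,-.068,.1,77.5))"
```

```text
t 28.45 [ 0.4832 -0.0198  0.0986] [-1.7989e+02  3.0000e-02  8.0670e+01] F [0.7 1.  0.2] gap 0.0374 q7 10.0
(0.4604, -0.068, 0.1, 77.5) -> [-51.3 -14.7  -1.4] twist 3.2
```

Emit:
drive_tool(travel=[[-18,-6,0],[-34,-11,0],[-44,-13,0],[-48,-14,0],[-48,-14,0]], twist=[1,2,3.2,3.2,3.2])

```text
clock: 28.95
position: [0.4644, -0.0631, 0.0993]
eef_rot: [180.0, -0.0, 77.9]
wrist_force: [0.2, 0.6, -0.7]
finger_gap: 0.0374
```

```bash
python3 -c "
from h import *
s=env.snapshot('top');s=env.snapshot('scene')
go((.4604,-.068,.05,77.5))
cv2.imwrite('pics/s21.png',cv2.resize(s['frame'][190:310,260:400,::-1],None,fx=4,fy=4))"
```

```text
t 29.05 [ 0.4647 -0.0623  0.0993] [ 1.7998e+02 -2.0000e-02  7.7920e+01] F [ 0.7  0.6 -0.7] gap 0.0376 q7 12.9
(0.4604, -0.068, 0.05, 77.5) -> [-6.4 -3.  49.3] twist 0.4
```

View pics/s21.png

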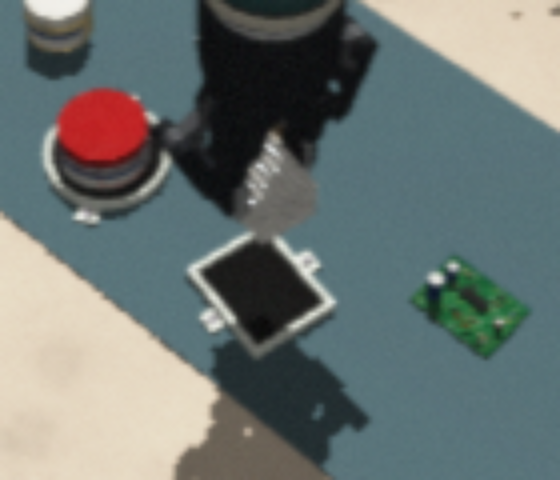

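Emit:
drive_tool(travel=[[-3,-2,8],[-6.4,-3,22],[-6.4,-3,38],[-6.4,-3,52],[-6.4,-3,62]], twist=[0.4,0.4,0.4,0.4,0.4])

```text
clock: 29.55
position: [0.4594, -0.0684, 0.0359]
eef_rot: [-179.9, 0.0, 77.5]
wrist_force: [0.0, -0.1, -0.7]
finger_gap: 0.0379
```

```bash
python3 -c "
from h import *
s=env.snapshot('top');s=env.snapshot('scene')
go((.4604,-.068,.0132,77.5))
im=s['frame'][210:300,280:380,::-1]
cv2.imwrite('pics/s22.png',cv2.resize(cv2.convertScaleAbs(im,alpha=1.4,beta=10),None,fx=6,fy=6,interpolation=cv2.INTER_CUBIC))"
```

```text
t 29.65 [ 0.4589 -0.0685  0.0359] [-1.7985e+02  4.0000e-02  7.7450e+01] F [-0.2  0.5 -1.6] gap 0.0375 q7 19.2
(0.4604, -0.068, 0.0132, 77.5) -> [ 0.8  1.4 22.7] twist -0.0
```

View pics/s22.png

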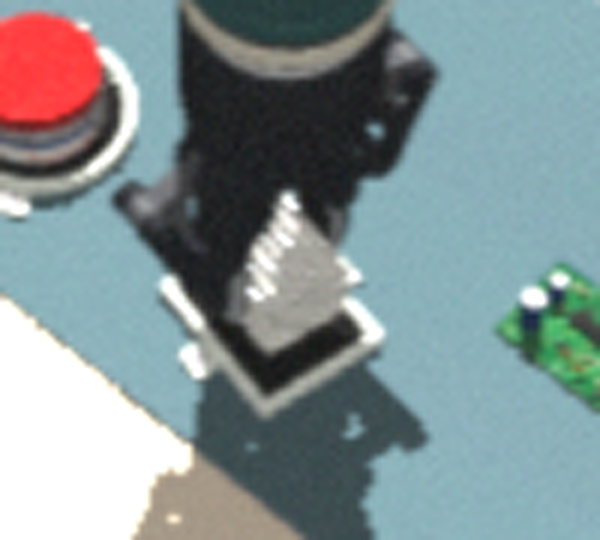

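Emit:
drive_tool(travel=[[0.5,1,6],[0.8,1.4,12],[0.8,1.4,17],[0.8,1.4,20],[0.8,1.4,20]], twist=[0,0,0,0,0])

```text
clock: 30.15
position: [0.4612, -0.0683, 0.017]
eef_rot: [-180.0, 0.0, 77.4]
wrist_force: [1.1, 0.2, -1.9]
finger_gap: 0.0376
```

Emit:
drive_tool(travel=[[0,0,1],[0,0,2],[0,0,2.4],[0,0,2.4]], twist=[0,0,0,0])

```text
clock: 30.55
position: [0.4614, -0.0682, 0.015]
eef_rot: [180.0, -0.0, 77.4]
wrist_force: [0.1, -0.4, -1.3]
finger_gap: 0.0375
```

```bash
python3 -c "
from h import *
s=env.snapshot('scene')
go((.4604,-.068,.0132,77.5))"
```

```text
t 30.6 [ 0.4614 -0.0682  0.015 ] [ 1.7999e+02 -1.0000e-02  7.7440e+01] F [-0.   0.  -0.3] gap 0.0377 q7 21.0
(0.4604, -0.068, 0.0132, 77.5) -> [-0.  -1.1  1.8] twist -0.1
```

Emit:
drive_tool(travel=[[0,-1,0.8],[0,-1,1.6],[0,-1,2.2],[0,-1,2.2]], twist=[0,0,0,0])

```text
clock: 31.0
position: [0.4603, -0.068, 0.0131]
eef_rot: [-180.0, -0.0, 77.4]
wrist_force: [-2.3, 1.0, 6.3]
finger_gap: 0.0376
```

Contact felt (6.3 N). Releasing and lifting clear.

Emit:
drive_tool(travel=[[0,0,0],[0,0,0],[0,0,0],[0,0,0],[0,0,0]], twist=[0,0,0,0,0], gripper=0.2)

```text
clock: 31.5
position: [0.4604, -0.068, 0.0127]
eef_rot: [-180.0, 0.0, 77.4]
wrist_force: [-0.1, 0.1, 0.4]
finger_gap: 0.0684
```

Emit:
drive_tool(travel=[[0,0,-10],[0,0,-30],[0,0,-55],[0,0,-85],[0,0,-110]], twist=[0,0,0,0,0])

```text
clock: 32.0
position: [0.4604, -0.0682, 0.1245]
eef_rot: [180.0, -0.0, 77.4]
wrist_force: [1.3, 0.8, -0.1]
finger_gap: 0.0681
```

```bash
python3 -c "
from h import *
s=env.snapshot('scene')
go((.43,.40,.25))
cv2.imwrite('pics/s23.png',cv2.resize(s['frame'][190:310,260:400,::-1],None,fx=4,fy=4))"
```

```text
t 32.05 [ 0.4627 -0.0686  0.1275] [ 1.7966e+02 -1.2000e-01  7.7370e+01] F [ 1.8 -0.2  1.7] gap 0.0679 q7 10.9
(0.43, 0.4, 0.25) -> [ 450.2 -134.3 -122.5] twist 0
```

View pics/s23.png

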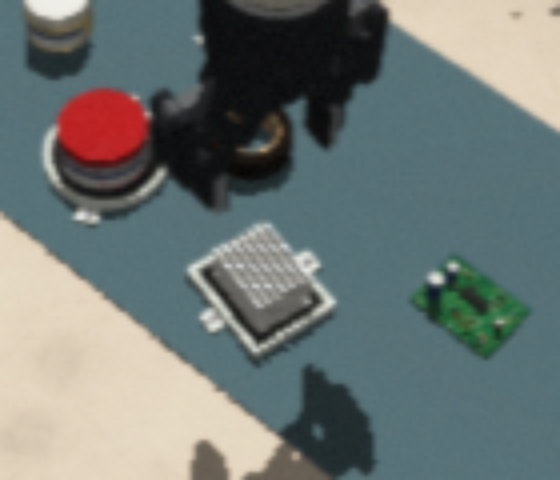

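The heat sink is flat in the tray. I'll back the arm away for a final check from both cameras.

Emit:
drive_tool(travel=[[15,-4,-25],[45,-12,-60],[85,-24,-90],[130,-38,-115],[175,-52,-120]], twist=[0,0,0,0,0])

```text
clock: 32.55
position: [0.4489, 0.1135, 0.2457]
eef_rot: [179.8, -0.2, 77.3]
wrist_force: [1.4, -0.2, -0.0]
finger_gap: 0.0687
```

Emit:
drive_tool(travel=[[45,-13,0],[90,-27,0],[135,-40,0],[180,-54,0],[225,-68,0]], twist=[0,0,0,0,0])

```text
clock: 33.05
position: [0.4299, 0.3483, 0.243]
eef_rot: [180.0, -0.0, 77.4]
wrist_force: [0.2, 0.0, -0.6]
finger_gap: 0.0684
```

Emit:
drive_tool(travel=[[40,0,0],[80,0,0],[120,0,0],[150,0,0],[150,0,0]], twist=[0,0,0,0,0])

```text
clock: 33.55
position: [0.4617, 0.4973, 0.2417]
eef_rot: [180.0, -0.0, 77.7]
wrist_force: [-0.2, 0.4, 0.2]
finger_gap: 0.068
```

```bash
cat > fin.py <<'E'
from h import *
G=dict(small_cap_mid=(.612,.093),big_cap_mid=(.629,-.252),tin_mid=(.470,.072),sink_mid=(.4604,-.068,-.218),small_dish=(.6124,.0927),middle_dish=(.6291,-.2518),wide_dish=(.4700,.0722),oblong_tray=(.4604,-.068,-.218))
print(env.state()["clock"],env.state()["position"])
# shift heights of parts up 3mm: they stand on the dish floors
for k in("small_cap_mid","big_cap_mid","tin_mid"):
    a,b,c=DIM[k];DIM[k]=(a,b+.003,c+.003)
import h
_c=h.curves
h.curves=lambda n,p:[q+[0,0,.003] for q in _c(n,p)] if n=="sink_mid" else _c(n,p)
for c in("top","scene"):
    s=env.snapshot(c);sheet(s,G,f"pics/{c}_f%d.png")
I=lambda c,i:cv2.imread(f"pics/{c}_f{i}.png")
cv2.imwrite("pics/f.png",np.vstack([I("top",0)[190:],I("scene",0)]))
cv2.imwrite("pics/full.png",s["frame"][...,::-1])
E
python3 fin.py
```

```text
33.55 [0.46174068 0.49734614 0.24167963]
```

View pics/f.png

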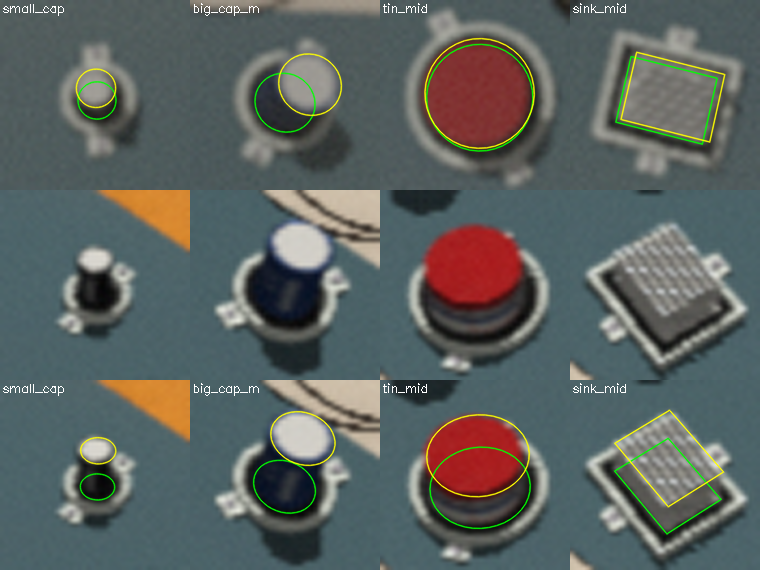

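View pics/full.png

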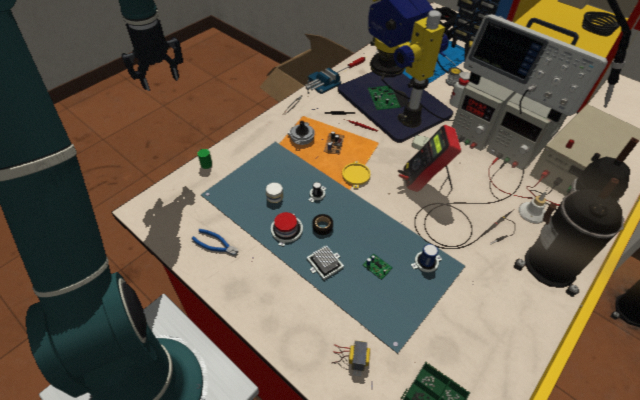

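The model outlines of upright, centred parts match all four parts within about 2 mm in both views. Handing in.

```bash
python3 -c "
from station import env
print(env.state()['clock'],env.state()['joint_velocities'].round(2)); print(env.hand_in())"
```

```text
33.65 [ 0.84 -1.47  1.19  1.77  0.19 -0.15  0.1 ]
the job is handed in; nothing more can be done
None
```

I placed the four parts in the order asked: small capacitor, big capacitor, screw tin, then heat sink with its long side along the tray's long side. The job was handed in at 33.65 s on the robot's clock, with the gripper open and away from everything.

**Last checks:**
- **Position:** Overlays of upright, centred parts matched all four parts within about 2 mm by eye, in both cameras.
- **Seating:** Each part was lowered until it touched the floor of its holder. The wrist force in the readings stayed under about 8 N.
- **Look-alikes:** I did not touch the green capacitor, the yellow dish or anything else on the bench.

**Check that failed:** An automatic fit of the small capacitor in its dish, run part-way through, gave a poor match (overlap 0.30, about 6 mm off). I took it to be confused by the white rim and discarded it. The final overlays in both cameras show the capacitor in the middle of its dish.

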